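# Unload the curing hood and make up the display tray

## Robot

A 6-joint arm with a two-finger parallel gripper is mounted at the origin on the work surface. World frame = base frame: x ahead of the robot, y to its left, z up, the work surface at z = 0. Lengths are in mm, angles in rad, forces in N, time in s.
With the tool pointing down it reaches from about 350 to 875 mm from the base axis. Payload 4.2 kg.
Tool frame: the origin (TCP) lies midway between the tips of the shut fingers; the grasp point (between the pads) lies 19 mm behind it (arm.grasp_offset is the distance from the TCP to the grasp point, in mm); z points along the fingers, y is the direction in which the jaws open and shut (so a half turn about z gives the same grasp; the last joint's range is limited). The gripper opens to 85 mm and grips with 20 to 120 N. Pads are 22 mm wide; open, the fingers measure 114 mm over their backs; the gripper's body (76 mm by 85 mm) begins 54 mm behind the grasp point. The pads swing forward as they close: fully open they stand 13 mm farther back than shut.
Start: joints at [-0.954, 0.385, 0.008, 0, -1.194, -0.259], TCP at [218.898, -585.391, 192.012] pointing down, gripper open.
Joint ranges: [-3.14, 3.14], [-1.21, 2.06], [-1.07, 1.41], [-3.16, 2.05], [-2.99, -0.16], [-3.1, 3.1]. Speed limits (rad/s): [2.79, 2.79, 3.14, 3.14, 3.14, 3.14].

## Interface

Orientations are given as a unit quaternion [x, y, z, w].
In Python, from bench import arm gives the robot as it stands.
- The arm moves only by the tool move_arm, never from a script. Its argument "moves" is a list of rows, each an object with "gripper": the gripper's target within -1 to 1 (fully open at 1, half-way at 0, shut at -1); "xyz": the shift along the tool's x, y, z in cm, a list of three; "angular": the turn, a rotation vector about the tool's x, y, z in rad, a list of three. In form: [{"gripper": gripper, "xyz": [dx, dy, dz], "angular": [wx, wy, wz]}, ...]. A call has 1 to 10 rows; each row is the pose to reach, as a shift and turn from the pose commanded when the call began, along the tool's axes at that moment; what a row does not reach only later rows make up. A row lasts 1/8 s, in which the tool goes at most 62.5 mm and 10.7 degrees, less where a joint would pass 70% of its speed; a pose out of reach is approached as far as the arm can. A call with a gripper value outside its range is refused whole. The fingers move at their own pace and stop on an object; the grip force is fixed at half the most. Time passes only in rows, so rows that repeat a pose let the fingers close. It gives the time, the measured TCP pose, the force and the opening at its end, in the units of the state.
- arm.read_state(): the state, without advancing time (a new reading comes with each control period).
- arm.get_image(name): name is "side" or "top"; returns (picture, depth): 400x640x3 uint8, blue, green, red; 400x640 float32, mm along the optical axis (not along the pixel's ray), 0 where there is no reading.
- arm.get_calibration(name): a dict with "camera_matrix" (3x3 intrinsics, pixels), "R" (3x3) and "t" (3): a world point X has camera coordinates R X + t. Camera axes: x right, y down, z forward; pixel columns grow to the right and rows downward; lengths in mm; the calibration is good to about 2 mm. A picture is of the moment at which its call begins. get_calibration takes no time and is no camera call.
- arm.job_done(): hands the job in, once; it reports no verdict.
The state is a dict: "clock": time; "joints": joint angles; "joint_vel": joint speeds; "joint_efforts": joint torques, N m; "position": TCP position; "ee_rot": TCP orientation; "contact_force": force on the tool from outside, world axes, zero at the start; "wrist_torque": the same for the moment, N m; "gripper_width": finger opening in mm.
Only numpy, scipy, OpenCV 4.12 (cv2) and the standard library are available. Lean on these libraries where they do the work, as an engineer would, in place of code of your own. Each camera call takes 0.05 s, during which the arm holds its last target. There are 200 camera calls.

## Task

The practice finger in the curing hood is done: push the hood's lamp switch fully over towards the hood to turn the lamp off, then take the cover off the round port in the hood's roof and lay it on the felt mat, reach in through the port, lift the finger off its pedestal and stand it upright in the round pocket of the display tray. Stand every polish bottle from the table upright in a square pocket of the tray, one to a pocket, and put the cover back fully home on the port. Do not knock the finger over, do not hit the hood hard, and leave the gel jars where they are.

Things in the scene. Friction and masses are not known exactly. Their poses are not given: they have to be found in the camera images.
- hood: the curing hood, a fixed upright box 180 x 180 mm and 150 mm tall with clear walls (4 mm) and a white roof (8 mm) that has a round port in its middle. Origin: centre of its underside on the table; x axis points from the switch side to the far side, z up
- port (a point): centre of the round port, level with the top of the hood's roof (150 mm above the table). The port is a plain round hole 120 mm across through the 8 mm roof; axes as the hood's
- lamp_switch (a joint): the lamp's toggle switch, a lever with a black ball (26 mm across) at its end, on a low block 70 x 50 x 25 mm in front of the hood (on its robot side). Its hinge is 22 mm above the table, its ball is 70 mm from the hinge, and it swings in the hood's x-z plane. 0: leaning 0.5 rad from upright towards the robot side (lamp on); 1.0 rad: leaning 0.5 rad towards the hood (lamp off). Light friction (about 1 N at the ball), stays where it is left
- lamp_switch_tip (a point): centre of the black ball at the end of the switch lever
- cover_knob (a point): the clear round cover of the port, a loose disc; this point is the middle of its metal knob (28 mm across, 28 mm tall, from 14 mm below to 14 mm above this point). The flange is 144 mm across and 6 mm thick, with its underside 32 mm below this point; a spigot 108 mm across reaches 8 mm further down and drops into the port. Seated, this point is 32 mm above port; laid on the mat it is 43 mm above the table. z is the cover's axis
- mat: flat round grey felt mat, 170 mm across, 3 mm thick, fixed on the table; origin at the centre of its underside
- pedestal: the fixed metal pedestal inside the hood, with a round top 60 mm across; origin at the centre of its underside on the hood's 6 mm floor; its top is 40 mm higher (46 mm above the table). It stands up to about 10 mm off the port's axis either way
- finger_mid (a point): the practice finger, a skin-coloured upright plastic finger 22 mm across and 85 mm tall including its white round foot (46 mm across, 10 mm thick); this point is on its axis half-way up, 42.5 mm above the foot's underside. The finger is cylindrical up to 66 mm above that underside and rounds off above. It starts standing on the pedestal with its top about 19 mm below the roof's top, so it can only be reached through the port; z is its axis
- bottle1_mid (a point): a polish bottle on the table (two to four of these are present): squat round glass body 50 mm across and 30 mm tall with a heavy base, shoulder to 37 mm, then a tall metal cap 20 mm across at its foot and 18 mm at its top, 90 mm tall in all; this point is on its axis half-way up, 45 mm above its underside; z is its axis, towards the cap
- bottle2_mid (a point): a polish bottle on the table (two to four of these are present): squat round glass body 50 mm across and 30 mm tall with a heavy base, shoulder to 37 mm, then a tall metal cap 20 mm across at its foot and 18 mm at its top, 90 mm tall in all; this point is on its axis half-way up, 45 mm above its underside; z is its axis, towards the cap
- bottle3_mid (a point): a polish bottle on the table (two to four of these are present): squat round glass body 50 mm across and 30 mm tall with a heavy base, shoulder to 37 mm, then a tall metal cap 20 mm across at its foot and 18 mm at its top, 90 mm tall in all; this point is on its axis half-way up, 45 mm above its underside; z is its axis, towards the cap
- bottle4_mid (a point): a polish bottle on the table (two to four of these are present): squat round glass body 50 mm across and 30 mm tall with a heavy base, shoulder to 37 mm, then a tall metal cap 20 mm across at its foot and 18 mm at its top, 90 mm tall in all; this point is on its axis half-way up, 45 mm above its underside; z is its axis, towards the cap
- tray: the display tray, a fixed metal block 150 mm (x) by 230 mm (y) and 35 mm tall with four square pockets and one round one; origin at the centre of its underside. All pockets are 25 mm deep
- pocket1 (a point): centre of the floor of a square pocket of the tray, 58 mm wide, its sides along the tray's x and y; the floor is 10 mm above the table and the rim 35 mm. Pockets are 68 mm apart
- pocket2 (a point): centre of the floor of a square pocket of the tray, 58 mm wide, its sides along the tray's x and y; the floor is 10 mm above the table and the rim 35 mm. Pockets are 68 mm apart
- pocket3 (a point): centre of the floor of a square pocket of the tray, 58 mm wide, its sides along the tray's x and y; the floor is 10 mm above the table and the rim 35 mm. Pockets are 68 mm apart
- pocket4 (a point): centre of the floor of a square pocket of the tray, 58 mm wide, its sides along the tray's x and y; the floor is 10 mm above the table and the rim 35 mm. Pockets are 68 mm apart
- round_pocket (a point): centre of the floor of the tray's round pocket, 56 mm across; the floor is 10 mm above the table and the rim 35 mm
- gel_jar1: one of two low round gel jars, 46 mm across and 34 mm tall, white lid, standing between the bottles and the felt mat; bystander, origin at the centre of its underside
- gel_jar2: the second low gel jar, same size; bystander, origin at the centre of its underside
Mind the look-alikes: they are no part of the job. Leave any blue or green look-alike of the part that bears bottle2_mid alone.

How it is judged:
By the outcome, as a careful person would: the job done as asked, in the order asked, and still so for the second after the job is handed in, with the robot touching nothing.
Of bottle1, bottle2, bottle3, bottle4 only 2 to 4 are there at a start; the rules pass over those that are not, and their reading is None.
At some moment in a run one of bottle1, bottle2, bottle3, bottle4 may be knocked a few centimetres aside while the robot is not near it.
It also fails if it takes over 210 s, if anything falls off the work surface, if the arm or the gripper's body presses on something with over 40 N, if the wrist force passes 120 N, or if a joint passes its speed limit or range.

## Working session

There is one attempt and no reset: what is moved stays moved. The work goes in short steps, Python scripts to look and compute and a tool call to move; the robot and the scene stay as the last step left them, time stands still between calls to the robot, and variables do not carry over. Pictures are saved under pics/ and viewed, about 12 in all and at most 16, crops included, and the job is handed in when it is done.

Besides the shell and the picture viewer there is one more tool, called after "Emit:" as a command line: name --argument value ..., lists and objects as JSON in quotes. move_arm: Moves the arm, as the interface text tells. Its arguments: {"type":"object","properties":{"moves":{"type":"array","items":{"type":"object","properties":{"gripper":{"type":"number"},"xyz":{"type":"array","items":{"type":"number"}},"angular":{"type":"array","items":{"type":"number"}}}}}},"required":["moves"]}

```bash
ls; mkdir -p pics
python3 - <<'E'
from bench import arm
import cv2,numpy as np
s=arm.read_state();print(s)
for n in("top","side"):
    im,d=arm.get_image(n);cv2.imwrite(f"pics/{n}0.png",im);np.save(f"pics/{n}0.npy",d)
    c=arm.get_calibration(n);print(n,c)
E
```

```text
pics
{'clock': 0.0, 'joints': array([-9.54377448e-01,  3.85550271e-01,  6.65265373e-03, -4.94949986e-04,
       -1.19400663e+00, -2.58599773e-01]), 'joint_vel': array([-0.00188841, -0.00031042, -0.00102945, -0.000416  , -0.00151768,
       -0.00076638]), 'joint_efforts': array([-7.31951741e-05, -3.92288768e+01,  1.88397288e+01,  4.18605432e+00,
       -4.64485915e-03, -6.93443297e-06]), 'position': array([ 218.67965183, -584.79081042,  190.93657099]), 'ee_rot': array([-1.77866693e-01,  9.84054000e-01,  1.05214137e-03, -2.38192994e-04]), 'contact_force': array([-1.23502021,  0.68976018,  0.35814746]), 'wrist_torque': array([ 0.01055846, -0.02713946, -0.02401848]), 'gripper_width': 85.23220114014653}
top {'camera_matrix': array([[395.69194558,   0.        , 330.14638284],
       [  0.        , 395.69194558, 200.42245353],
       [  0.        ,   0.        ,   1.        ]]), 'R': array([[ 0.01839699, -0.99964142, -0.01945697],
       [-0.98982121, -0.01546262, -0.14147393],
       [ 0.14112234,  0.02186161, -0.98975075]]), 't': array([ 19.86439535, 515.74683394, 951.08508036])}
side {'camera_matrix': array([[437.84692715,   0.        , 323.59923035],
       [  0.        , 437.84692715, 197.56990907],
       [  0.        ,   0.        ,   1.        ]]), 'R': array([[-0.80591527, -0.5918933 ,  0.01276302],
       [-0.38724942,  0.5107228 , -0.76759371],
       [ 0.44781521, -0.62355797, -0.64080964]]), 't': array([412.2901757 , 287.94419821, 779.65986512])}
```

View pics/top0.png

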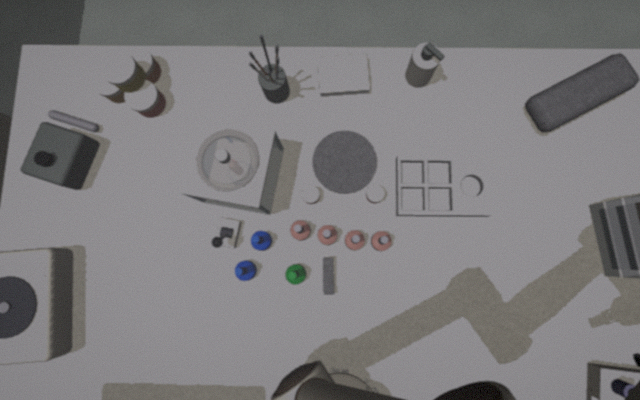

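View pics/side0.png

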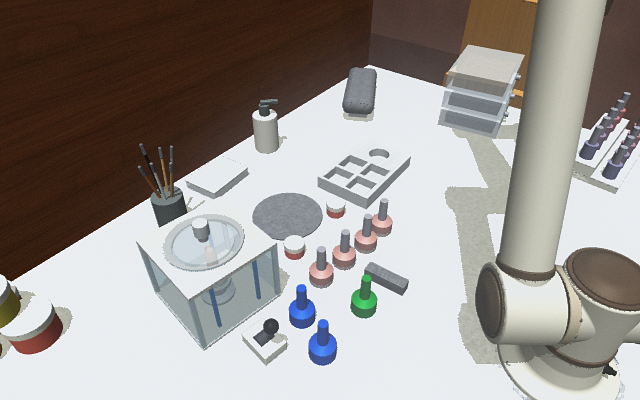

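The top view shows four pink bottles at about (300,229), (327,234), (355,239) and (381,240), the hood port near (228,160), the mat at (345,162), the tray at (440,187) and the switch at (225,235). The blue and green look-alikes are near the pink row. Next I'll enlarge it.

```bash
python3 - <<'E'
import cv2
im=cv2.imread("pics/top0.png")[120:290,180:500]
im=cv2.convertScaleAbs(im,alpha=1.5)
cv2.imwrite("pics/top0c.png",cv2.resize(im,None,fx=2.5,fy=2.5,interpolation=cv2.INTER_CUBIC))
im=cv2.imread("pics/side0.png")[190:370,120:420]
cv2.imwrite("pics/side0c.png",cv2.resize(im,None,fx=2.5,fy=2.5,interpolation=cv2.INTER_CUBIC))
E
cat > h.py <<'E'
from bench import arm
import numpy as np, cv2
from scipy.spatial.transform import Rotation as Ro
def ray(n,u,v,z):
    "world point on pixel ray at height z"
    c=arm.get_calibration(n);R,t=c["R"],c["t"]
    o=-R.T@t;d=R.T@np.linalg.inv(c["camera_matrix"])@[u,v,1]
    return o+d*(z-o[2])/d[2]
def proj(n,X):
    c=arm.get_calibration(n);p=c["camera_matrix"]@(c["R"]@np.array(X,float)+c["t"]);return p[:2]/p[2]
def rel(X,yaw=None,s=None):
    "shift in tool axes (cm) to TCP X, and z turn to make jaw axis at yaw (world, mod pi)"
    s=s or arm.read_state();R=Ro.from_quat(s["ee_rot"])
    return np.round(R.inv().apply(np.array(X)-s["position"])/10,2)
E
```

```text
(no output)
```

View pics/top0c.png

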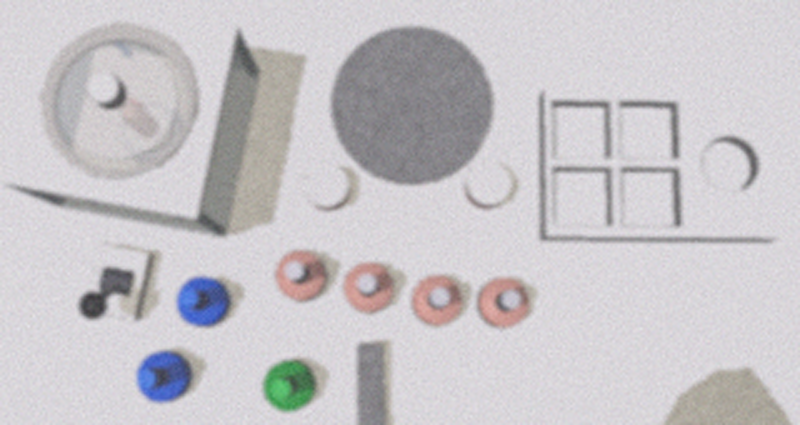

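View pics/side0c.png

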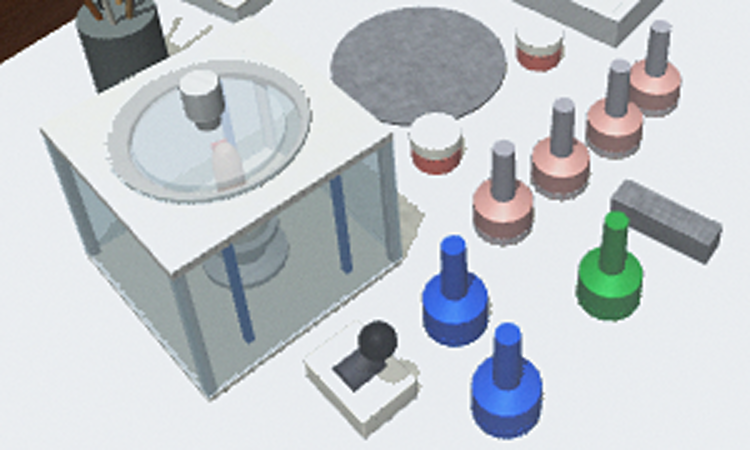

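Enlarged crops (2.5x): cover flange at (120,101), knob top (105,90), mat (412,105), ball (93,305), bottle caps at (298,270), (368,284), (440,297) and (510,299), round pocket (730,165). I'll convert these to world positions.

Run:
```python
from h import *
T=lambda x,y,z:np.round(ray("top",180+x/2.5-.3,120+y/2.5-.3,z),1)
S=lambda x,y,z:np.round(ray("side",120+x/2.5-.3,190+y/2.5-.3,z),1)
for k,p in dict(flange=(120,101,156),knobtop=(105,90,196),mat=(412,105,3),ball=(93,305,83.4),b1=(298,270,90),b2=(368,284,90),b3=(440,297,90),b4=(510,299,90),jar1=(330,187,34),jar2=(490,184,34),
 pA=(581,131,35),pB=(649,131,35),pC=(581,198,35),pD=(650,197,35),rp=(730,165,35),trayBL=(543,239,0),trayBR=(775,241,0),trayTL=(542,93,0),frontL=(10,186,0),frontR=(222,236,0),blueA=(205,290,30),blueB=(160,370,30),green=(288,383,30)).items(): print(k,T(*p))
for k,p in dict(knobtop=(202,80,196),ball=(378,342,83.4),b1=(503,147,90),b2=(563,103,90),b3=(620,66,90),b4=(659,27,90),rfL=(45,130,150),rfF=(175,272,150),rfR=(396,135,150),mat=(419,65,3),jar1=(436,130,34),jar2=(541,38,34),ftop=(222,145,131),fbot=(210,400,0),fleft=(92,255,0),fright=(402,262,0),sw1=(304,360,25),sw2=(366,420,25),sw3=(419,375,25)).items(): print('S',k,S(*p))
```

```text
flange [585.9 256.8 156. ]
knobtop [585.5 258.6 196. ]
mat [623.1  -6.3   3. ]
ball [406.3 292.6  83.4]
b1 [442.1  99.5  90. ]
b2 [430.1  33.6  90. ]
b3 [419.2 -33.6  90. ]
b4 [418.5 -98.6  90. ]
jar1 [530.   75.3  34. ]
jar2 [535.5 -85.1  34. ]
pA [ 590.8 -176.3   35. ]
pB [ 591.8 -244.4   35. ]
pC [ 522.6 -175.6   35. ]
pD [ 524.7 -244.    35. ]
rp [ 558.3 -324.2   35. ]
trayBL [ 484.7 -142.7    0. ]
trayBR [ 486.5 -379.2    0. ]
trayTL [ 638.6 -142.5    0. ]
frontL [531.3 412.9   0. ]
frontR [482.4 188.2   0. ]
blueA [424.9 197.7  30. ]
blueB [345.5 238.8  30. ]
green [335.3 112.   30. ]
S knobtop [588.6 258.7 196. ]
S ball [408.1 290.6  83.4]
S b1 [443.9 103.1  90. ]
S b2 [434.  34.  90.]
S b3 [420.6 -32.5  90. ]
S b4 [420.2 -97.2  90. ]
S rfL [681.4 332.5 150. ]
S rfF [510.9 359.6 150. ]
S rfR [478.4 185.7 150. ]
S mat [621.9  -2.    3. ]
S jar1 [533.5  78.8  34. ]
S jar2 [530.9 -75.9  34. ]
S ftop [585.8 256.2 131. ]
S fbot [513.9 360.1   0. ]
S fleft [687.7 329.1   0. ]
S fright [483.5 184.7   0. ]
S sw1 [469.5 306.4  25. ]
S sw2 [402.7 314.6  25. ]
S sw3 [396.  266.5  25. ]
```

Emit:
move_arm --moves '[{"gripper": -1, "xyz": [-20, 14, -8], "angular": [0, 0, 0.25]}, {"gripper": -1, "xyz": [-37.9, 26.9, -10.9], "angular": [0, 0, 0.532]}, {"gripper": -1, "xyz": [-37.9, 26.9, -10.9], "angular": [0, 0, 0.532]}, {"gripper": -1, "xyz": [-37.9, 26.9, -10.9], "angular": [0, 0, 0.532]}, {"gripper": -1, "xyz": [-37.9, 26.9, -10.9], "angular": [0, 0, 0.532]}, {"gripper": -1, "xyz": [-37.9, 26.9, -10.9], "angular": [0, 0, 0.532]}, {"gripper": -1, "xyz": [-37.9, 26.9, -10.9], "angular": [0, 0, 0.532]}, {"gripper": -1, "xyz": [-37.9, 26.9, -10.9], "angular": [0, 0, 0.532]}, {"gripper": -1, "xyz": [-37.9, 26.9, -10.9], "angular": [0, 0, 0.532]}]'

```text
clock: 1.23
position: [481.3, -198.3, 301.2]
ee_rot: [0.085, 0.996, 0.0, 0.0]
contact_force: [-0.7, -0.0, 0.5]
gripper_width: 0.2
```

Emit:
move_arm --moves '[{"gripper": -1, "xyz": [19.8, 47, 0], "angular": [0, 0, 0]}, {"gripper": -1, "xyz": [19.8, 47, 0], "angular": [0, 0, 0]}, {"gripper": -1, "xyz": [19.8, 47, 0], "angular": [0, 0, 0]}, {"gripper": -1, "xyz": [19.8, 47, 0], "angular": [0, 0, 0]}, {"gripper": -1, "xyz": [19.8, 47, 0], "angular": [0, 0, 0]}, {"gripper": -1, "xyz": [19.8, 47, 0], "angular": [0, 0, 0]}, {"gripper": -1, "xyz": [19.8, 47, 0], "angular": [0, 0, 0]}, {"gripper": -1, "xyz": [19.8, 47, 0], "angular": [0, 0, 0]}, {"gripper": -1, "xyz": [19.8, 47, 0], "angular": [0, 0, 0]}, {"gripper": -1, "xyz": [19.8, 47, 0], "angular": [0, 0, 0]}]'

```text
clock: 2.48
position: [366.0, 296.0, 300.3]
ee_rot: [0.087, 0.996, -0.001, -0.0]
contact_force: [-0.2, -0.9, -0.7]
gripper_width: 0.1
```

```bash
python3 -c "
from h import *
print(rel([364,299,78]),arm.read_state()['position'])"
```

```text
[ 0.23  0.3  22.23] [366.01616692 296.02293646 300.31782695]
```

Emit:
move_arm --moves '[{"gripper": -1, "xyz": [0.2, 0.3, 6], "angular": [0, 0, 0]}, {"gripper": -1, "xyz": [0.2, 0.3, 12], "angular": [0, 0, 0]}, {"gripper": -1, "xyz": [0.2, 0.3, 18], "angular": [0, 0, 0]}, {"gripper": -1, "xyz": [0.2, 0.3, 22.2], "angular": [0, 0, 0]}, {"gripper": -1, "xyz": [0.2, 0.3, 22.2], "angular": [0, 0, 0]}, {"gripper": -1, "xyz": [-1.8, 0.3, 22.2], "angular": [0, 0, 0]}, {"gripper": -1, "xyz": [-3.3, 0.3, 22.2], "angular": [0, 0, 0]}, {"gripper": -1, "xyz": [-4.8, 0.3, 22.2], "angular": [0, 0, 0]}, {"gripper": -1, "xyz": [-6.3, 0.3, 22.2], "angular": [0, 0, 0]}, {"gripper": -1, "xyz": [-7.5, 0.3, 22.2], "angular": [0, 0, 0]}]'

```text
clock: 3.72
position: [441.6, 286.3, 79.2]
ee_rot: [0.087, 0.996, 0.0, 0.0]
contact_force: [0.4, -0.3, -0.5]
gripper_width: -0.0
```

Emit:
move_arm --moves '[{"gripper": -1, "xyz": [-0.5, 0, 0], "angular": [0, 0, 0]}, {"gripper": -1, "xyz": [-0.8, 0, 0], "angular": [0, 0, 0]}, {"gripper": -1, "xyz": [-0.8, 0, 0], "angular": [0, 0, 0]}]'

```text
clock: 4.1
position: [448.3, 285.0, 78.9]
ee_rot: [0.087, 0.996, -0.0, -0.0]
contact_force: [-1.1, 0.0, -0.7]
gripper_width: 0.1
```

Emit:
move_arm --moves '[{"gripper": -1, "xyz": [-0.3, 0, 0], "angular": [0, 0, 0]}, {"gripper": -1, "xyz": [-0.4, 0, 0], "angular": [0, 0, 0]}]'

```text
clock: 4.35
position: [452.3, 284.5, 79.1]
ee_rot: [0.087, 0.996, 0.0, 0.0]
contact_force: [-0.3, -0.1, -1.3]
gripper_width: -0.0
```

Run:
```python
from h import *
im,d=arm.get_image("side");im=im[200:400,120:370];cv2.imwrite("pics/s1.png",cv2.resize(im,None,fx=2.4,fy=2.4,interpolation=cv2.INTER_CUBIC))
```

```text
(no output)
```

View pics/s1.png

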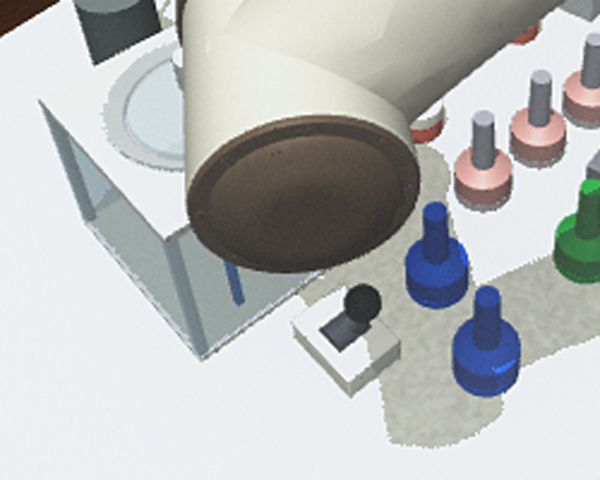

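Run:
```python
from h import *
for X in ([452,284.5,79],[364,299,79],[407,291.5,83]): print(proj("side",X),proj("top",X))
im,d=arm.get_image("top");im=im[120:300,130:370];cv2.imwrite("pics/t1.png",cv2.resize(im,None,fx=2.4,fy=2.4,interpolation=cv2.INTER_CUBIC))
d=arm.get_image("side")[1];print(np.round(d[322:332:2,262:282:3]))
c=arm.get_calibration("side");print((c["R"]@[407,291.5,83]+c["t"])[2])
```

```text
[254.28609354 312.29051258] [221.97850366 222.56844274]
[288.20966937 345.90961079] [213.72205856 259.78991672]
[271.08232339 327.36357362] [217.44797369 241.41932301]
[[800. 719. 714. 714. 720. 724. 832.]
 [801. 718. 714. 712. 716. 722. 830.]
 [796. 714. 715. 712. 714. 718. 826.]
 [793. 714. 711. 711. 715. 719. 823.]
 [782. 716. 711. 714. 714. 721. 818.]]
726.9663062760138
```

View pics/t1.png

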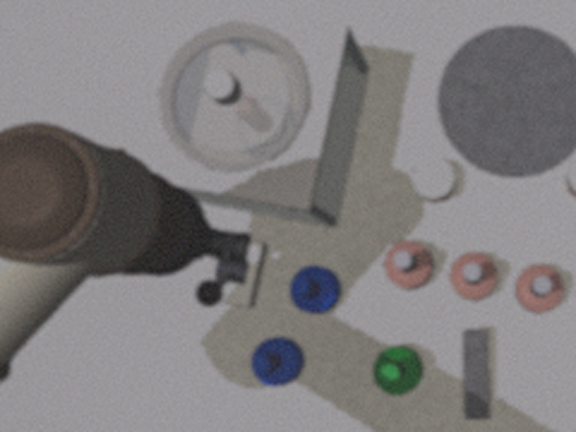

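The finger passed over the ball while it was still descending, because the rows lag. The ball is still at (217,242) in the top view. I'll lift, go back, descend fully, and push again.

Emit:
move_arm --moves '[{"gripper": -1, "xyz": [0, 0, -5], "angular": [0, 0, 0]}, {"gripper": -1, "xyz": [0, 0, -5], "angular": [0, 0, 0]}, {"gripper": -1, "xyz": [4, 0, -5], "angular": [0, 0, 0]}, {"gripper": -1, "xyz": [9.2, 0, -5], "angular": [0, 0, 0]}, {"gripper": -1, "xyz": [9.2, 0, -5], "angular": [0, 0, 0]}, {"gripper": -1, "xyz": [9.2, 0, 0], "angular": [0, 0, 0]}, {"gripper": -1, "xyz": [9.2, 0, 0], "angular": [0, 0, 0]}, {"gripper": -1, "xyz": [9.2, 0, 0], "angular": [0, 0, 0]}]'

```text
clock: 5.5
position: [362.8, 300.9, 79.9]
ee_rot: [0.087, 0.996, 0.0, 0.001]
contact_force: [1.1, -0.4, 0.4]
gripper_width: 0.2
```

Emit:
move_arm --moves '[{"gripper": -1, "xyz": [-2, 0, 0], "angular": [0, 0, 0]}, {"gripper": -1, "xyz": [-3.5, 0, 0], "angular": [0, 0, 0]}, {"gripper": -1, "xyz": [-5, 0, 0], "angular": [0, 0, 0]}, {"gripper": -1, "xyz": [-6, 0, 0], "angular": [0, 0, 0]}, {"gripper": -1, "xyz": [-7, 0, 0], "angular": [0, 0, 0]}, {"gripper": -1, "xyz": [-8, 0, 0], "angular": [0, 0, 0]}, {"gripper": -1, "xyz": [-8.4, 0, 0], "angular": [0, 0, 0]}]'

```text
clock: 6.38
position: [445.0, 285.6, 78.9]
ee_rot: [0.087, 0.996, -0.0, -0.0]
contact_force: [-0.6, 0.9, 0.4]
gripper_width: -0.1
```

Emit:
move_arm --moves '[{"gripper": -1, "xyz": [-0.3, 0, 0], "angular": [0, 0, 0]}, {"gripper": -1, "xyz": [-0.5, 0, 0], "angular": [0, 0, 0]}]'

```text
clock: 6.62
position: [449.4, 284.9, 79.0]
ee_rot: [0.087, 0.996, -0.0, -0.0]
contact_force: [1.3, 0.2, -0.2]
gripper_width: -0.1
```

Emit:
move_arm --moves '[{"gripper": -1, "xyz": [-0.2, 0, 0], "angular": [0, 0, 0]}, {"gripper": -1, "xyz": [-0.3, 0, 0], "angular": [0, 0, 0]}]'

```text
clock: 6.88
position: [452.3, 284.4, 79.1]
ee_rot: [0.087, 0.996, 0.0, -0.0]
contact_force: [-0.0, -0.1, -0.1]
gripper_width: -0.2
```

Run:
```python
from h import *
im=arm.get_image("side")[0][260:360,220:320];b=arm.get_image("top")[0][190:290,170:270]
cv2.imwrite("pics/s2.png",np.hstack([cv2.resize(i,None,fx=4,fy=4,interpolation=cv2.INTER_CUBIC) for i in(im,b)]))
```

```text
(no output)
```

View pics/s2.png

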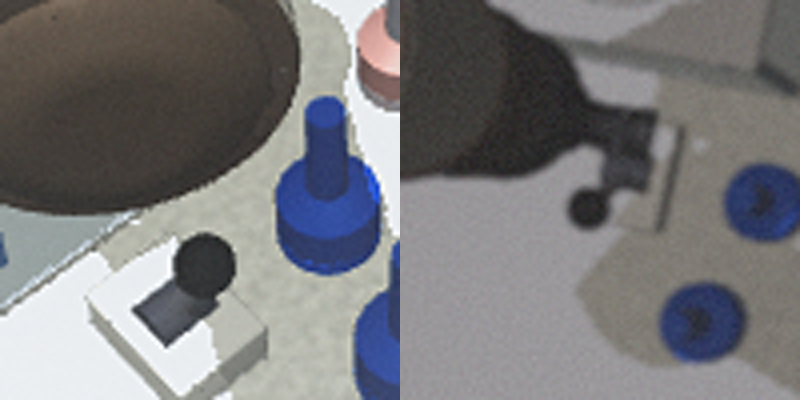

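The ball is still unmoved even though the path should have hit it. I'll check with the depth image where the fingertips and ball really are.

```bash
cat >> h.py <<'E'
def cloud(n,d,us,vs):
    c=arm.get_calibration(n);U,V=np.meshgrid(us,vs);D=d[V,U]
    P=np.stack([U*D,V*D,D],-1)@np.linalg.inv(c["camera_matrix"]).T
    return (P-c["t"])@c["R"]
E
python3 - <<'E'
from h import *
d=arm.get_image("top")[1]
P=cloud("top",d,np.arange(206,240,3),np.arange(206,250,3))
np.set_printoptions(linewidth=200,suppress=True)
print(np.round(P[...,2]).astype(int));print(np.round(P[::3,:,:2]).astype(int).tolist())
d0=np.load("pics/top0.npy");P=cloud("top",d0,np.arange(206,240,3),np.arange(206,250,3))
print(np.round(P[...,2]).astype(int))
E
```

```text
[[316 285 266   5   0   4   3  23  40  55  71  92]
 [318 293 273 253  -1   1   0   2   1   2   2   1]
 [317 291 276 257   0   2   0   1   3  -1   0  -2]
 [317 290 275 260 236  -2  -1   2  -1   0  -1   2]
 [309 289 274 255 236 230 191 203 215 211   1  -2]
 [293 284 266 250 232 225 222 216 213 212  28  22]
 [291 275 261 242 234 224 205 216 212 206  22  22]
 [279 265 198   0   2 188 208 213 213  24  25  18]
 [263  -1   1  -3  23  37  36  37  37  30  27  15]
 [  2   1  -2   1  29  35  45  32  35  26  24   4]
 [  3   2   1   0  26  65  57  34  31  24  22   1]
 [  3  -2   1  96 100  92  24  26  25  26  18  -1]
 [ -1   0  98 102  98  95  27  22  24  24  12   1]
 [  2   2   0  98  96  88  26  25  27  23   8   4]
 [  4   0  -4  -2   0   0   2   0   0   2  -3  -3]]
[[[462, 245], [466, 250], [468, 250], [501, 327], [501, 321], [501, 312], [501, 304], [499, 291], [497, 278], [495, 267], [493, 255], [491, 243]], [[446, 243], [448, 247], [450, 246], [452, 245], [454, 247], [478, 312], [478, 304], [478, 295], [479, 288], [479, 280], [479, 273], [479, 264]], [[432, 251], [433, 251], [434, 250], [436
[... 642 characters left out ...]
    3]
 [   1    2   -2    2   -4   26   24   -2   -1    2    0 1015]
 [   2   -1   -1    1    0   30   28   25   26   26   23   26]
 [   0    0   -1    4    0   23   28   25   27   28   24   19]
 [   1    3    2    1    2   26   32   25   25   25   26   19]
 [1015   -1   -1    1   26   36   33   34   34   28   22   10]
 [   1   -2    3    4   24   34   43   32   40   24   24    9]
 [   2    0    1    0   25   67   56   28   33   26   21   -3]
 [   1    3    0   97  101   90   26   24   25   27   23    2]
 [   1    1   98  102 1015   92   24   23   22   26   14    0]
 [   0    2   -2   97   94   86   26   23   25   24    8    0]
 [   3    5   -1    1    2    2    0   -1    2   -1   -4   -1]]
```

Emit:
move_arm --moves '[{"gripper": -1, "xyz": [0, 0, -6], "angular": [0, 0, 0]}, {"gripper": -1, "xyz": [0, 0, -12], "angular": [0, 0, 0]}, {"gripper": -1, "xyz": [0, 0, -17], "angular": [0, 0, 0]}, {"gripper": -1, "xyz": [0, 0, -17], "angular": [0, 0, 0]}, {"gripper": -1, "xyz": [-7.8, -27, -17], "angular": [0, 0, 0]}, {"gripper": -1, "xyz": [-7.8, -27, -17], "angular": [0, 0, 0]}, {"gripper": -1, "xyz": [-7.8, -27, -17], "angular": [0, 0, 0]}, {"gripper": -1, "xyz": [-7.8, -27, -17], "angular": [0, 0, 0]}, {"gripper": -1, "xyz": [-7.8, -27, -17], "angular": [0, 0, 0]}, {"gripper": -1, "xyz": [-7.8, -27, -17], "angular": [0, 0, 0]}]'

```text
clock: 8.28
position: [481.7, 3.1, 248.0]
ee_rot: [0.089, 0.996, -0.0, -0.001]
contact_force: [1.3, 1.1, 0.7]
gripper_width: -0.3
```

Run:
```python
from h import *
p=arm.read_state()["position"];print(p,arm.read_state()["gripper_width"])
o=[]
for n in("side","top"):
    im=arm.get_image(n)[0];q=proj(n,p);print(n,q)
    im=cv2.circle(im.copy(),tuple(int(round(x)) for x in q),3,(0,0,255),1)
    o.append(im)
cv2.imwrite("pics/b.png",np.hstack([cv2.resize(i[20:380,130:490],(400,400)) for i in o]))
```

```text
[481.69486079   3.13305849 248.00355297] -0.25465947819178497
side [336.92403149 151.73455744]
top [340.76854512 202.3764718 ]
```

View pics/b.png

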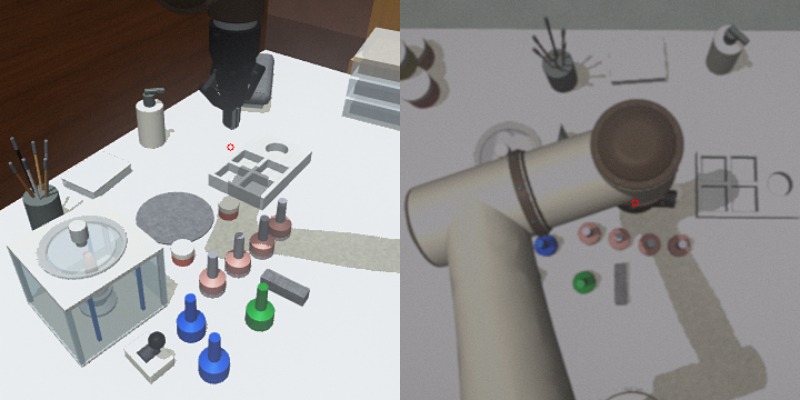

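The visible fingertip, at about (340,132) in the side view, doesn't match the projected TCP at (337,152). I'll measure it with depth.

Run:
```python
from h import *
np.set_printoptions(linewidth=200,suppress=True)
im,d=arm.get_image("side")
us=np.arange(326,352,3);vs=np.arange(96,142,4)
P=cloud("side",d,us,vs);print(P.round().astype(int).tolist())
im,d=arm.get_image("top");P=cloud("top",d,np.arange(335,385,5),np.arange(186,210,4));print('top');print(P.round().astype(int).tolist())
```

```text
[[[489, 32, 373], [479, 37, 379], [476, 33, 377], [475, 26, 375], [469, 25, 377], [467, 19, 375], [472, 3, 367], [466, 2, 368], [464, -4, 366]], [[499, 18, 357], [486, 28, 365], [479, 28, 367], [475, 25, 367], [469, 26, 370], [468, 18, 367], [472, 2, 359], [465, 3, 362], [464, -5, 359]], [[883, -519, 2], [491, 19, 352], [484, 21, 355], [476, 23, 359], [468, 25, 362], [467, 18, 360], [470, 4, 353], [465, 2, 353], [470, -16, 344]], [[478, 47, 361], [492, 17, 343], [491, 10, 340], [477, 21, 350], [470, 23, 353], [471, 12, 348], [471, 2, 344], [468, -2, 343], [469, -14, 338]], [[478, 47, 353], [476, 41, 351], [476, 32, 347], [478, 20, 341], [473, 18, 342], [471, 11, 340], [469, 5, 338], [469, -5, 334], [753, -469, 36]], [[480, 44, 344], [476, 40, 343], [474, 35, 342], [478, 20, 333], [474, 16, 333], [471, 10, 331], [469, 4, 329], [780, -495, 1], [772, -500, 2]], [[821, -434, -1], [813, -440, -1], [485, 18, 322], [477, 19, 326], [476, 12, 323], [472, 9, 323], [471, 1, 319], [768, -477, -2], [758, -479, 1]], [[805, -412, 1], [796, -416, 2], [485, 18, 314], [478, 18, 316], [475, 14, 316], [
[... 941 characters left out ...]
, 547], [544, -83, 35], [545, -96, 32]], [[440, 11, 615], [439, 6, 617], [440, 1, 616], [440, -4, 613], [442, -10, 602], [445, -16, 585], [451, -24, 549], [477, -43, 388], [478, -51, 382], [534, -96, 36]], [[438, 11, 596], [439, 6, 591], [440, 0, 589], [441, -5, 583], [442, -11, 570], [446, -18, 548], [446, -24, 546], [470, -43, 387], [471, -51, 382], [523, -95, 38]], [[440, 11, 555], [439, 6, 560], [440, 0, 556], [441, -6, 549], [441, -12, 548], [458, -25, 429], [465, -36, 376], [465, -44, 378], [465, -51, 381], [519, -99, 0]], [[442, 12, 503], [376, 7, 1015], [437, -1, 539], [443, -8, 493], [450, -17, 440], [463, -29, 345], [461, -37, 355], [460, -45, 365], [459, -52, 378], [508, -99, 2]]]
```

Emit:
move_arm --moves '[{"gripper": -1, "xyz": [-7, 0.8, 0], "angular": [0, 0, 0]}, {"gripper": -1, "xyz": [-13.9, 1.6, 0], "angular": [0, 0, 0]}, {"gripper": -1, "xyz": [-13.9, 1.6, 6], "angular": [0, 0, 0]}, {"gripper": -1, "xyz": [-13.9, 1.6, 12], "angular": [0, 0, 0]}, {"gripper": -1, "xyz": [-13.9, 1.6, 18], "angular": [0, 0, 0]}, {"gripper": -1, "xyz": [-13.9, 1.6, 23.3], "angular": [0, 0, 0]}, {"gripper": -1, "xyz": [-13.9, 1.6, 23.3], "angular": [0, 0, 0]}, {"gripper": -1, "xyz": [-13.9, 1.6, 23.3], "angular": [0, 0, 0]}]'

```text
clock: 9.48
position: [624.0, -2.4, 18.0]
ee_rot: [0.086, 0.996, 0.0, 0.002]
contact_force: [1.4, -0.5, 1.2]
gripper_width: -0.3
```

Run:
```python
from h import *
np.set_printoptions(linewidth=200,suppress=True)
print(arm.grasp_offset, arm.read_state()["position"])
im,d=arm.get_image("side")
p=arm.read_state()["position"];q=proj("side",p);print(q)
u,v=int(q[0]),int(q[1])
P=cloud("side",d,np.array([u-3,u,u+3]),np.arange(v-60,v+6,3));print(P.round().astype(int).tolist())
```

```text
18.700000000000003 [623.96968299  -2.35638726  18.04324268]
[286.31363321 210.26210964]
[[[599, 25, 216], [596, 20, 215], [591, 17, 215]], [[599, 26, 209], [594, 22, 209], [593, 14, 205]], [[601, 25, 200], [594, 23, 203], [592, 16, 199]], [[599, 27, 195], [596, 21, 193], [592, 16, 192]], [[616, 9, 170], [615, 1, 166], [613, -7, 162]], [[614, 12, 164], [615, 1, 158], [612, -5, 156]], [[608, 19, 163], [607, 11, 159], [612, -5, 148]], [[609, 18, 155], [606, 12, 152], [613, -5, 139]], [[612, 16, 144], [608, 10, 142], [616, -8, 128]], [[612, 16, 136], [608, 11, 134], [613, -5, 122]], [[612, 16, 127], [606, 13, 128], [613, -4, 115]], [[613, 16, 118], [613, 6, 112], [612, -3, 107]], [[617, 13, 106], [612, 8, 106], [617, -8, 93]], [[616, 14, 99], [614, 6, 94], [614, -4, 88]], [[620, 10, 86], [614, 6, 86], [613, -3, 80]], [[621, 10, 76], [615, 6, 77], [615, -4, 70]], [[620, 12, 69], [617, 4, 66], [612, 0, 65]], [[667, -39, 1], [659, -42, 3], [654, -47, 3]], [[658, -28, 4], [652, -33, 4], [648, -39, 1]], [[649, -18, 5], [644, -24, 4], [639, -29, 3]], [[643, -11, 3], [638, -16, 3], [634, -22, 1]], [[635, -2, 5], [632, -9, 1], [624, -11, 4]]]
```

Emit:
move_arm --moves '[{"gripper": -1, "xyz": [0, 0, 3], "angular": [0, 0, 0]}, {"gripper": -1, "xyz": [0, 0, 4], "angular": [0, 0, 0]}, {"gripper": -1, "xyz": [0, 0, 4], "angular": [0, 0, 0]}, {"gripper": -1, "xyz": [0, 0, 4.4], "angular": [0, 0, 0]}, {"gripper": -1, "xyz": [0, 0, 4.8], "angular": [0, 0, 0]}]'

```text
clock: 10.15
position: [622.8, -3.2, -31.2]
ee_rot: [0.087, 0.996, 0.0, 0.001]
contact_force: [-0.1, 0.2, -0.7]
gripper_width: 0.3
```

Emit:
move_arm --moves '[{"gripper": -1, "xyz": [0, 0, 0.3], "angular": [0, 0, 0]}, {"gripper": -1, "xyz": [0, 0, 0.5], "angular": [0, 0, 0]}, {"gripper": -1, "xyz": [0, 0, 0.5], "angular": [0, 0, 0]}]'

```text
clock: 10.52
position: [622.0, -3.4, -36.2]
ee_rot: [0.087, 0.996, -0.0, -0.0]
contact_force: [-1.5, 0.5, 4.7]
gripper_width: -0.1
```

Emit:
move_arm --moves '[{"gripper": -1, "xyz": [0, 0, 0.15], "angular": [0, 0, 0]}, {"gripper": -1, "xyz": [0, 0, 0.15], "angular": [0, 0, 0]}]'

```text
clock: 10.78
position: [622.0, -3.4, -36.2]
ee_rot: [0.087, 0.996, -0.0, 0.0]
contact_force: [-5.1, 0.9, 11.7]
gripper_width: -0.1
```

Touching the mat (3 mm high) gives a reported z of -36, so the real fingertips sit 39 mm above the reported TCP. x and y agree. I'll correct for that from here on and redo the switch.

Emit:
move_arm --moves '[{"gripper": -1, "xyz": [0, 0, -10], "angular": [0, 0, 0]}, {"gripper": -1, "xyz": [0, 0, -20], "angular": [0, 0, 0]}, {"gripper": -1, "xyz": [0, 0, -26], "angular": [0, 0, 0]}, {"gripper": -1, "xyz": [0, 0, -26], "angular": [0, 0, 0]}, {"gripper": -1, "xyz": [30.7, 25.4, -26], "angular": [0, 0, 0]}, {"gripper": -1, "xyz": [30.7, 25.4, -26], "angular": [0, 0, 0]}, {"gripper": -1, "xyz": [30.7, 25.4, -26], "angular": [0, 0, 0]}, {"gripper": -1, "xyz": [30.7, 25.4, -26], "angular": [0, 0, 0]}, {"gripper": -1, "xyz": [30.7, 25.4, -26], "angular": [0, 0, 0]}, {"gripper": -1, "xyz": [30.7, 25.4, -26], "angular": [0, 0, 0]}]'

```text
clock: 12.02
position: [377.5, 283.3, 221.2]
ee_rot: [0.087, 0.996, 0.0, 0.0]
contact_force: [0.4, 1.1, 0.0]
gripper_width: -0.1
```

```bash
python3 -c "
from h import *
print(rel([363,300,39]),arm.read_state()['position'])"
```

```text
[ 1.72  1.39 18.22] [377.46225323 283.25148676 221.24251694]
```

Emit:
move_arm --moves '[{"gripper": -1, "xyz": [0, 0, 0], "angular": [0, 0, 0]}, {"gripper": -1, "xyz": [0, 0, 0], "angular": [0, 0, 0]}]'

```text
clock: 12.28
position: [378.8, 282.0, 220.9]
ee_rot: [0.087, 0.996, -0.0, 0.0]
contact_force: [1.0, -0.4, 0.5]
gripper_width: 0.1
```

```bash
python3 -c "
from h import *
print(rel([363,300,39]),arm.read_state()['position'])"
```

```text
[ 1.87  1.5  18.19] [378.84673125 282.02698768 220.9387127 ]
```

Emit:
move_arm --moves '[{"gripper": -1, "xyz": [1.9, 1.5, 0], "angular": [0, 0, 0]}, {"gripper": -1, "xyz": [1.9, 1.5, 6], "angular": [0, 0, 0]}, {"gripper": -1, "xyz": [1.9, 1.5, 12], "angular": [0, 0, 0]}, {"gripper": -1, "xyz": [1.9, 1.5, 18.2], "angular": [0, 0, 0]}, {"gripper": -1, "xyz": [1.9, 1.5, 18.2], "angular": [0, 0, 0]}, {"gripper": -1, "xyz": [1.9, 1.5, 18.2], "angular": [0, 0, 0]}]'

```text
clock: 13.02
position: [364.7, 300.9, 40.7]
ee_rot: [0.087, 0.996, 0.001, 0.001]
contact_force: [0.5, 0.4, 0.8]
gripper_width: -0.3
```

Emit:
move_arm --moves '[{"gripper": -1, "xyz": [-2, 0, 0], "angular": [0, 0, 0]}, {"gripper": -1, "xyz": [-3, 0, 0], "angular": [0, 0, 0]}, {"gripper": -1, "xyz": [-4, 0, 0], "angular": [0, 0, 0]}, {"gripper": -1, "xyz": [-5, 0, 0], "angular": [0, 0, 0]}, {"gripper": -1, "xyz": [-6, 0, 0], "angular": [0, 0, 0]}, {"gripper": -1, "xyz": [-7, 0, 0], "angular": [0, 0, 0]}, {"gripper": -1, "xyz": [-7.7, 0, 0], "angular": [0, 0, 0]}, {"gripper": -1, "xyz": [-8.2, 0, 0], "angular": [0, 0, 0]}]'

```text
clock: 14.02
position: [443.6, 285.4, 38.5]
ee_rot: [0.087, 0.996, -0.0, -0.001]
contact_force: [-6.7, 2.4, 0.6]
gripper_width: -0.2
```

Emit:
move_arm --moves '[{"gripper": -1, "xyz": [-0.3, 0, 0], "angular": [0, 0, 0]}, {"gripper": -1, "xyz": [-0.5, 0, 0], "angular": [0, 0, 0]}]'

```text
clock: 14.28
position: [443.9, 285.0, 38.3]
ee_rot: [0.088, 0.996, -0.001, -0.004]
contact_force: [-22.7, 9.5, 9.2]
gripper_width: 0.3
```

Emit:
move_arm --moves '[{"gripper": -1, "xyz": [2, 0, 0], "angular": [0, 0, 0]}, {"gripper": -1, "xyz": [4, 0, 0], "angular": [0, 0, 0]}, {"gripper": -1, "xyz": [4, 0, -6], "angular": [0, 0, 0]}, {"gripper": 0.2, "xyz": [4, 0, -12], "angular": [0, 0, 0]}, {"gripper": 0.2, "xyz": [4, 0, -20], "angular": [0, 0, 0]}, {"gripper": 0.2, "xyz": [4, 0, -20], "angular": [0, 0, 0]}]'

```text
clock: 15.02
position: [410.2, 293.3, 244.0]
ee_rot: [0.087, 0.996, 0.004, 0.003]
contact_force: [-0.5, 0.3, -0.2]
gripper_width: 51.1
```

Run:
```python
from h import *
im,d=arm.get_image("side")
P=cloud("side",d,np.arange(220,300),np.arange(280,350))
m=(im[280:350,220:300].max(2)<75)&(P[...,2]>60)&(P[...,2]<110)
print(m.sum(),P[m].mean(0),P[m].min(0),P[m].max(0),np.argwhere(m).mean(0)+[280,220])
im,d=arm.get_image("top")
P=cloud("top",d,np.arange(205,240),np.arange(205,255))
m=(im[205:255,205:240].max(2)<75)&(P[...,2]>60)&(P[...,2]<110)
if m.any(): print(m.sum(),P[m].mean(0),P[m].min(0),P[m].max(0))
```

```text
151 [462.58568108 285.30005278  90.48287382] [453.13823336 273.15589587  79.4282092 ] [474.95931717 294.50777812  98.14398676] [305.48344371 248.82781457]
74 [463.92352823 278.84571393  92.82770763] [451.86165312 270.01056549  69.41602458] [475.84299048 288.92366566  99.09857814]
```

Run:
```python
from h import *
c=arm.get_calibration("side")
def fit(im,d,n,us,vs):
    P=cloud(n,d,us,vs);g=im[vs[0]:vs[-1]+1,us[0]:us[-1]+1].max(2)
    m=(g<85)&(P[...,2]>75)&(P[...,2]<110);Q=P[m]
    from scipy.optimize import least_squares
    r=least_squares(lambda x:np.linalg.norm(Q-x,axis=1)-13,Q.mean(0)-[-3,3,8],loss="soft_l1");return len(Q),r.x.round(1)
for n,us,vs in(("side",np.arange(220,300),np.arange(280,350)),("top",np.arange(205,240),np.arange(205,255))):
    print(n,fit(cv2.imread(f"pics/{n}0.png"),np.load(f"pics/{n}0.npy"),n,us,vs))
    im,d=arm.get_image(n);print(fit(im,d,n,us,vs))
```

```text
side (183, array([407.8, 291.9,  86.8]))
(169, array([467.3, 281.7,  83.7]))
top (82, array([406.2, 291.4,  87.2]))
(77, array([465.5, 281. ,  83.9]))
```

The ball moved from (407,291.5,87) to (466,281,84). That fits the end stop at +0.5 rad from a start near 0.4, and the stop took 22 N, so the lamp is off. Next is the cover.

```bash
python3 -c "
from h import *
print(rel([587,258,122]))"
```

```text
[-18.19  -0.2   11.59]
```

Emit:
move_arm --moves '[{"gripper": 0.2, "xyz": [-6, -0.1, 0], "angular": [0, 0, 0]}, {"gripper": 0.2, "xyz": [-12, -0.1, 0], "angular": [0, 0, 0]}, {"gripper": 0.2, "xyz": [-18.2, -0.2, 0], "angular": [0, 0, 0]}, {"gripper": 0.2, "xyz": [-18.2, -0.2, 0], "angular": [0, 0, 0]}, {"gripper": 0.2, "xyz": [-18.2, -0.2, 0], "angular": [0, 0, 0]}, {"gripper": 0.2, "xyz": [-18.2, -0.2, 5], "angular": [0, 0, 0]}, {"gripper": 0.2, "xyz": [-18.2, -0.2, 8], "angular": [0, 0, 0]}]'

```text
clock: 16.1
position: [585.5, 258.4, 156.9]
ee_rot: [0.086, 0.996, -0.001, -0.001]
contact_force: [-0.1, 0.4, 0.2]
gripper_width: 51.0
```

Run:
```python
from h import *
print(rel([587,258,122]),arm.read_state()['position'],arm.read_state()["gripper_width"])
im=arm.get_image("side")[0][140:320,120:320];cv2.imwrite("pics/k.png",cv2.resize(im,None,fx=3,fy=3,interpolation=cv2.INTER_CUBIC))
```

```text
[-0.17 -0.01  3.49] [585.48176106 258.41686291 156.8939765 ] 51.045778658609095
```

View pics/k.png

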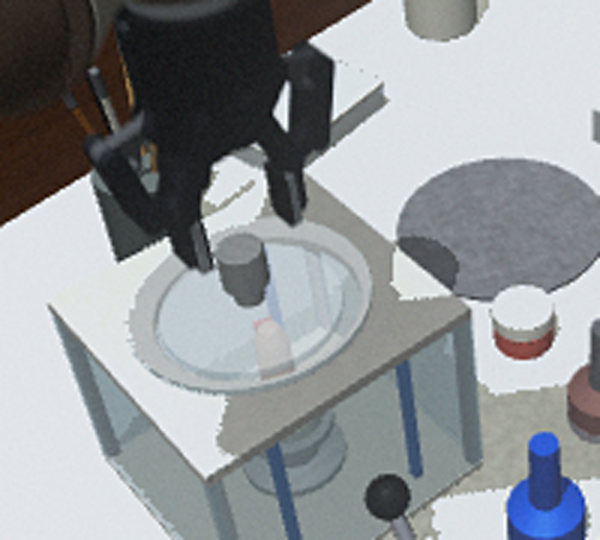

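The view shows the open jaws straddling the knob (crop 245,265), with the switch ball leaning towards the hood. Descending and gripping.

Emit:
move_arm --moves '[{"gripper": 0.2, "xyz": [-0.1, 0, 2], "angular": [0, 0, 0]}, {"gripper": 0.2, "xyz": [-0.1, 0, 3.4], "angular": [0, 0, 0]}, {"gripper": 0.2, "xyz": [-0.1, 0, 3.4], "angular": [0, 0, 0]}, {"gripper": -0.6, "xyz": [-0.1, 0, 3.4], "angular": [0, 0, 0]}, {"gripper": -1, "xyz": [-0.1, 0, 3.4], "angular": [0, 0, 0]}, {"gripper": -1, "xyz": [-0.1, 0, 3.4], "angular": [0, 0, 0]}, {"gripper": -1, "xyz": [-0.1, 0, 3.4], "angular": [0, 0, 0]}, {"gripper": -1, "xyz": [-0.1, 0, 3.4], "angular": [0, 0, 0]}]'

```text
clock: 17.15
position: [589.7, 258.8, 126.5]
ee_rot: [0.087, 0.996, 0.001, 0.001]
contact_force: [-2.0, 0.4, 5.7]
gripper_width: 26.2
```

Emit:
move_arm --moves '[{"gripper": -1, "xyz": [0, 0, -1], "angular": [0, 0, 0]}, {"gripper": -1, "xyz": [0, 0, -2], "angular": [0, 0, 0]}, {"gripper": -1, "xyz": [0, 0, -4], "angular": [0, 0, 0]}, {"gripper": -1, "xyz": [0, 0, -7], "angular": [0, 0, 0]}, {"gripper": -1, "xyz": [0, 0, -7], "angular": [0, 0, 0]}]'

```text
clock: 17.77
position: [590.6, 258.9, 198.0]
ee_rot: [0.087, 0.996, 0.002, 0.002]
contact_force: [0.9, 0.0, -0.8]
gripper_width: 26.5
```

```bash
python3 -c "
from h import *
s=arm.read_state();print(rel([622.5,-5,122-139]),s['position'],s['gripper_width'])"
```

```text
[ -7.62 -25.53  21.44] [590.56034114 258.93683053 198.02981994] 26.463577030425544
```

Emit:
move_arm --moves '[{"gripper": -1, "xyz": [-1.5, -5, 0], "angular": [0, 0, 0]}, {"gripper": -1, "xyz": [-3, -10, 0], "angular": [0, 0, 0]}, {"gripper": -1, "xyz": [-4.5, -15, 0], "angular": [0, 0, 0]}, {"gripper": -1, "xyz": [-6, -20, 0], "angular": [0, 0, 0]}, {"gripper": -1, "xyz": [-7.6, -25.5, 0], "angular": [0, 0, 0]}, {"gripper": -1, "xyz": [-7.6, -25.5, 0], "angular": [0, 0, 0]}, {"gripper": -1, "xyz": [-7.6, -25.5, 0], "angular": [0, 0, 0]}]'

```text
clock: 18.65
position: [619.1, -6.3, 193.9]
ee_rot: [0.087, 0.996, 0.0, -0.001]
contact_force: [0.2, 0.2, -1.2]
gripper_width: 26.4
```

Run:
```python
from h import *
s=arm.read_state();print(rel([622.5,-5,0]),s['position'],s['gripper_width'],s["contact_force"])
a=arm.get_image("side")[0][100:300,180:380];b=arm.get_image("top")[0][120:320,160:360]
cv2.imwrite("pics/m.png",np.hstack([cv2.resize(i,(400,400)) for i in(a,b)]))
```

```text
[-0.35  0.19 19.38] [619.128597    -6.30628647 193.85394717] 26.44568750190498 [ 0.20253362  0.24849078 -1.19757416]
```

View pics/m.png

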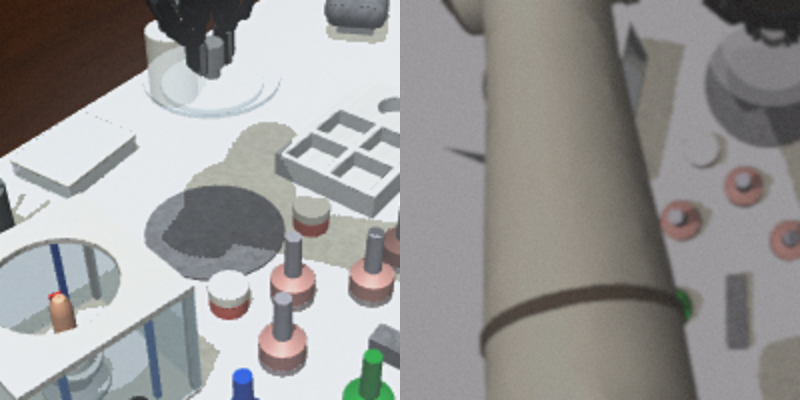

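The cover is held level over the mat, and the open port shows the finger at side crop (60,310). Lowering the cover.

Emit:
move_arm --moves '[{"gripper": -1, "xyz": [-0.3, 0.1, 6], "angular": [0, 0, 0]}, {"gripper": -1, "xyz": [-0.3, 0.1, 12], "angular": [0, 0, 0]}, {"gripper": -1, "xyz": [-0.3, 0.1, 17], "angular": [0, 0, 0]}, {"gripper": -1, "xyz": [-0.3, 0.1, 19], "angular": [0, 0, 0]}, {"gripper": -1, "xyz": [-0.3, 0.1, 19.7], "angular": [0, 0, 0]}, {"gripper": -1, "xyz": [-0.3, 0.1, 20], "angular": [0, 0, 0]}]'

```text
clock: 19.5
position: [623.5, -4.7, -4.6]
ee_rot: [0.086, 0.996, 0.0, 0.001]
contact_force: [-0.1, -0.7, -0.5]
gripper_width: 26.2
```

Emit:
move_arm --moves '[{"gripper": -1, "xyz": [0, 0, 0.3], "angular": [0, 0, 0]}, {"gripper": -1, "xyz": [0, 0, 0.4], "angular": [0, 0, 0]}]'

```text
clock: 19.75
position: [623.4, -5.4, -8.2]
ee_rot: [0.087, 0.996, 0.0, 0.001]
contact_force: [0.2, 0.0, -0.8]
gripper_width: 26.2
```

Emit:
move_arm --moves '[{"gripper": -1, "xyz": [0, 0, 0.2], "angular": [0, 0, 0]}, {"gripper": -1, "xyz": [0, 0, 0.4], "angular": [0, 0, 0]}, {"gripper": -1, "xyz": [0, 0, 0.4], "angular": [0, 0, 0]}]'

```text
clock: 20.12
position: [623.0, -5.6, -12.5]
ee_rot: [0.087, 0.996, 0.0, 0.0]
contact_force: [-0.9, 0.7, 2.6]
gripper_width: 26.6
```

Emit:
move_arm --moves '[{"gripper": 0.2, "xyz": [0, 0, 0], "angular": [0, 0, 0]}, {"gripper": 0.2, "xyz": [0, 0, 0], "angular": [0, 0, 0]}, {"gripper": 0.2, "xyz": [0, 0, 0], "angular": [0, 0, 0]}, {"gripper": 0.2, "xyz": [0, 0, -4], "angular": [0, 0, 0]}, {"gripper": 0.2, "xyz": [0, 0, -10], "angular": [0, 0, 0]}, {"gripper": 0.2, "xyz": [0, 0, -16], "angular": [0, 0, 0]}, {"gripper": 0.2, "xyz": [0, 0, -22], "angular": [0, 0, 0]}, {"gripper": 0.2, "xyz": [0, 0, -22], "angular": [0, 0, 0]}]'

```text
clock: 21.12
position: [626.2, -5.3, 213.8]
ee_rot: [0.087, 0.996, 0.001, 0.006]
contact_force: [-0.4, -1.0, -1.8]
gripper_width: 51.4
```

Run:
```python
from h import *
im,d=arm.get_image("side");print(arm.read_state()["position"])
# finger: skin/red pixels inside the port region
us=np.arange(170,260);vs=np.arange(210,320)
P=cloud("side",d,us,vs);I=im[vs[0]:vs[-1]+1,us[0]:us[-1]+1].astype(int)
m=(I[...,2]-I[...,0]>30)&(P[...,2]>60)&(P[...,2]<140);Q=P[m];print(len(Q),Q.min(0),Q.max(0))
for a in range(85,135,8):
    q=Q[(Q[:,2]>a)&(Q[:,2]<a+8)]
    if len(q)>3:
        from scipy.optimize import least_squares
        r=least_squares(lambda x:np.hypot(*(q[:,:2]-x).T)-11,q[:,:2].mean(0)+[5,-6]);print(a,len(q),r.x.round(1),q[:,:2].mean(0).round(1))
cv2.imwrite("pics/p.png",cv2.resize(im[200:320,150:290],None,fx=5,fy=5,interpolation=cv2.INTER_CUBIC))
```

```text
[624.07071306  -5.23958364 209.93166349]
190 [573.40061702 248.65154889  93.02719166] [596.30936097 267.94480999 131.81977061]
93 21 [585.6 256.4] [579.2 262.9]
101 32 [585.4 255.8] [578.4 262.2]
109 34 [585.3 256.1] [578.3 261.9]
117 47 [586.4 254.7] [579.9 260.3]
125 56 [585.2 248.4] [584.3 257.6]
```

View pics/p.png

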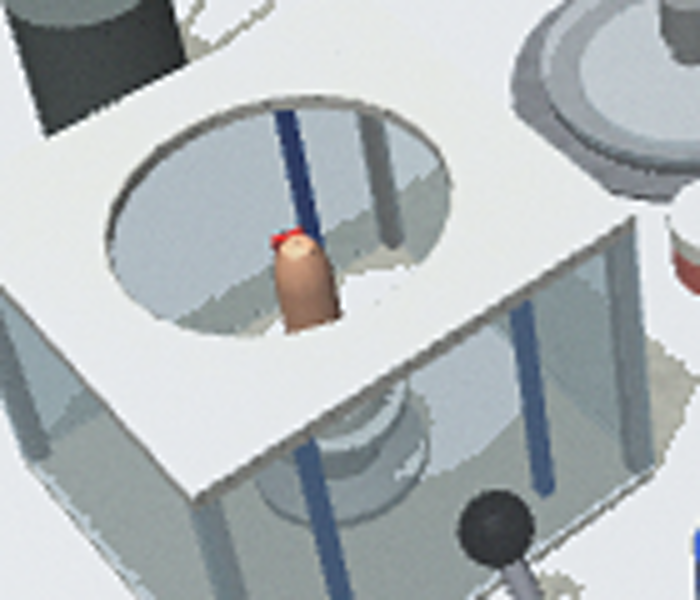

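Emit:
move_arm --moves '[{"gripper": -0.15, "xyz": [1.6, 5, 0], "angular": [0, 0, 0]}, {"gripper": -0.15, "xyz": [3.2, 10, 0], "angular": [0, 0, 0]}, {"gripper": -0.15, "xyz": [4.8, 15, 0], "angular": [0, 0, 0]}, {"gripper": -0.15, "xyz": [6.4, 20, 0], "angular": [0, 0, 0]}, {"gripper": -0.15, "xyz": [8.3, 25.1, 0], "angular": [0, 0, 0]}, {"gripper": -0.15, "xyz": [8.3, 25.1, 3], "angular": [0, 0, 0]}, {"gripper": -0.15, "xyz": [8.3, 25.1, 5], "angular": [0, 0, 0]}, {"gripper": -0.15, "xyz": [8.3, 25.1, 5], "angular": [0, 0, 0]}]'

```text
clock: 22.18
position: [582.6, 255.0, 153.2]
ee_rot: [0.087, 0.996, -0.002, -0.003]
contact_force: [0.3, -0.3, -0.8]
gripper_width: 36.2
```

Run:
```python
from h import *
np.set_printoptions(suppress=True)
im,d=arm.get_image("side");s=arm.read_state();print(s["position"],s["gripper_width"],rel([585.5,256,48]))
P=cloud("side",d,np.arange(100,330),np.arange(60,290)).reshape(-1,3)
L=(P-s["position"]);R=Ro.from_quat(s["ee_rot"]).as_matrix();L=L@R
h=-L[:,2]
for a in range(35,150,8):
    m=(h>a)&(h<a+8)&(abs(L[:,0])<60)&(abs(L[:,1])<110)&(P[:,2]>170)
    if m.sum()>3: print(a,m.sum(),'x',L[m,0].min().round(),L[m,0].max().round(),'y',np.percentile(L[m,1],[1,99]).round())
cv2.imwrite("pics/g.png",cv2.resize(im[120:320,120:320],None,fx=3,fy=3,interpolation=cv2.INTER_CUBIC))
```

```text
[583.84178236 255.41221255 155.09881104] 36.24133734787567 [-0.18  0.12 10.71]
35 17 x -8.0 12.0 y [-22.  24.]
43 62 x -9.0 14.0 y [-32.  30.]
51 82 x -9.0 14.0 y [-32.  31.]
59 89 x -10.0 14.0 y [-32.  31.]
67 87 x -10.0 13.0 y [-31.  31.]
75 67 x -10.0 14.0 y [-38.  35.]
83 180 x -12.0 16.0 y [-50.  48.]
91 223 x -11.0 16.0 y [-52.  51.]
99 173 x -14.0 18.0 y [-55.  54.]
107 230 x -15.0 20.0 y [-58.  57.]
115 207 x -11.0 19.0 y [-62.  61.]
123 249 x -6.0 21.0 y [-63.  64.]
131 360 x -12.0 22.0 y [-65.  66.]
139 445 x -11.0 22.0 y [-63.  63.]
147 142 x -6.0 13.0 y [-40.  42.]
```

View pics/g.png

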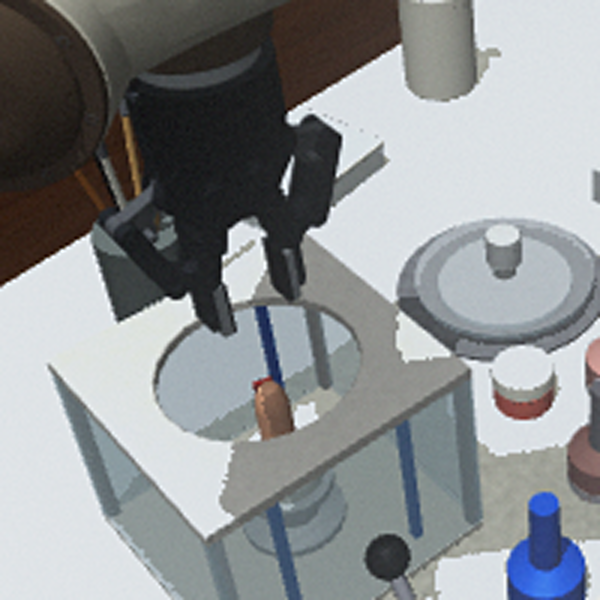

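Emit:
move_arm --moves '[{"gripper": -0.2, "xyz": [-0.2, 0.1, 0], "angular": [0, 0, 0]}, {"gripper": -0.2, "xyz": [-0.2, 0.1, 0], "angular": [0, 0, 0]}, {"gripper": -0.2, "xyz": [-0.2, 0.1, 3], "angular": [0, 0, 0]}, {"gripper": -0.2, "xyz": [-0.2, 0.1, 5], "angular": [0, 0, 0]}, {"gripper": -0.2, "xyz": [-0.2, 0.1, 5], "angular": [0, 0, 0]}]'

```text
clock: 22.85
position: [586.0, 255.9, 105.8]
ee_rot: [0.087, 0.996, -0.001, -0.001]
contact_force: [-0.3, 0.6, 0.2]
gripper_width: 34.3
```

Run:
```python
from h import *
s=arm.read_state();print(s["position"],s["gripper_width"],rel([585.5,256.5,54]),s["contact_force"])
```

```text
[585.98924451 255.93192618 105.78994298] 34.33272883875405 [0.05 0.06 5.18] [-0.27429412  0.64758697  0.18399009]
```

Emit:
move_arm --moves '[{"gripper": -0.2, "xyz": [0, 0.05, 1.5], "angular": [0, 0, 0]}, {"gripper": -0.2, "xyz": [0, 0.05, 3], "angular": [0, 0, 0]}, {"gripper": -0.2, "xyz": [0, 0.05, 4.3], "angular": [0, 0, 0]}, {"gripper": -0.2, "xyz": [0, 0.05, 5.1], "angular": [0, 0, 0]}, {"gripper": -0.2, "xyz": [0, 0.05, 5.1], "angular": [0, 0, 0]}, {"gripper": -0.2, "xyz": [0, 0.05, 5.1], "angular": [0, 0, 0]}]'

```text
clock: 23.6
position: [587.2, 257.4, 56.3]
ee_rot: [0.087, 0.996, 0.0, 0.0]
contact_force: [-0.0, -0.1, 0.1]
gripper_width: 34.1
```

Emit:
move_arm --moves '[{"gripper": -0.4, "xyz": [0, 0, 0], "angular": [0, 0, 0]}, {"gripper": -0.6, "xyz": [0, 0, 0], "angular": [0, 0, 0]}, {"gripper": -1, "xyz": [0, 0, 0], "angular": [0, 0, 0]}, {"gripper": -1, "xyz": [0, 0, 0], "angular": [0, 0, 0]}, {"gripper": -1, "xyz": [0, 0, 0], "angular": [0, 0, 0]}]'

```text
clock: 24.22
position: [587.2, 257.3, 56.6]
ee_rot: [0.087, 0.996, 0.0, 0.0]
contact_force: [-1.0, -0.8, 3.7]
gripper_width: 19.9
```

Emit:
move_arm --moves '[{"gripper": -1, "xyz": [0, 0, -0.7], "angular": [0, 0, 0]}, {"gripper": -1, "xyz": [0, 0, -2], "angular": [0, 0, 0]}, {"gripper": -1, "xyz": [0, 0, -4.5], "angular": [0, 0, 0]}, {"gripper": -1, "xyz": [0, 0, -8], "angular": [0, 0, 0]}, {"gripper": -1, "xyz": [0, 0, -12], "angular": [0, 0, 0]}, {"gripper": -1, "xyz": [0, 0, -14], "angular": [0, 0, 0]}, {"gripper": -1, "xyz": [0, 0, -14], "angular": [0, 0, 0]}]'

```text
clock: 25.1
position: [587.7, 257.8, 198.4]
ee_rot: [0.087, 0.996, 0.002, 0.002]
contact_force: [0.4, -1.0, -0.3]
gripper_width: 19.4
```

Run:
```python
from h import *
s=arm.read_state();print(s["position"],s["gripper_width"],rel([558,-324,20.6]),s["contact_force"])
a=arm.get_image("side")[0][120:320,120:320]
cv2.imwrite("pics/f.png",cv2.resize(a,None,fx=2,fy=2))
```

```text
[587.66048844 257.79363992 198.39539257] 19.437479326472623 [ -7.1  -57.88  17.6 ] [ 0.35659738 -0.95588661 -0.29344015]
```

View pics/f.png

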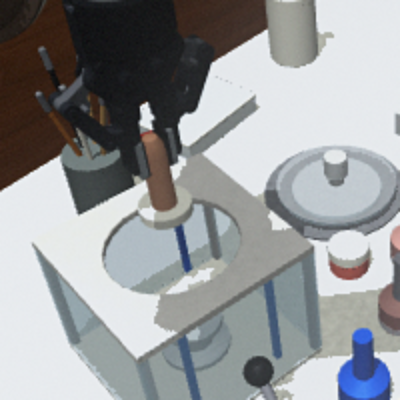

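The finger hangs upright in the jaws, clear of the port (crop 160,180). I'll refine the tray pockets from the stored depth before placing it.

Run:
```python
from h import *
for n,ub,vb in(("top",(380,500),(140,230)),("side",(310,425),(125,215))):
    d=np.load(f"pics/{n}0.npy");P=cloud(n,d,np.arange(*ub),np.arange(*vb)).reshape(-1,3)
    top=P[(abs(P[:,2]-35)<6)&(P[:,0]>470)&(P[:,0]<660)&(P[:,1]<-125)&(P[:,1]>-395)]
    print(n,len(top),np.percentile(top[:,:2],[.5,99.5],axis=0).round(1),cv2.minAreaRect(top[:,:2].astype(np.float32)))
    fl=P[abs(P[:,2]-10)<6]
    for c in((590.8,-176.3),(591.8,-244.4),(522.6,-175.6),(524.7,-244),(558,-324)):
        # rim-ring fit: top points are empty inside the pocket; search the centre minimising rim points inside
        r=26 if c[1]<-300 else 27
        best=[]
        for dx in np.arange(-8,8.5,1):
            for dy in np.arange(-8,8.5,1):
                q=top[:,:2]-[c[0]+dx,c[1]+dy]
                k=(np.hypot(*q.T)<r).sum() if r==26 else (abs(q).max(1)<r).sum()
                best.append((k,dx,dy))
        b=np.array(best);m=b[:,0]<=b[:,0].min()+1;print(c,b[:,0].min(),(np.array(c)+b[m,1:].mean(0)).round(1),m.sum())
```

```text
top 3134 [[ 484.4 -369.4]
 [ 634.4 -140.5]] ((559.2158203125, -255.3475341796875), (150.8586883544922, 231.59451293945312), 0.30945590138435364)
(590.8, -176.3) 0.0 [ 592.4 -176. ] 17
(591.8, -244.4) 0.0 [ 593.3 -244.4] 12
(522.6, -175.6) 0.0 [ 524.1 -177.1] 16
(524.7, -244) 0.0 [ 525.2 -244.5] 16
(558, -324) 0.0 [ 559.5 -324.5] 12
side 1890 [[ 484.7 -369. ]
 [ 635.6 -137.5]] ((560.9972534179688, -253.940673828125), (153.64044189453125, 235.82443237304688), 0.4146656394004822)
(590.8, -176.3) 2.0 [ 593.  -174.7] 5
(591.8, -244.4) 4.0 [ 593.8 -241.9] 12
(522.6, -175.6) 0.0 [ 525.1 -174.6] 12
(524.7, -244) 3.0 [ 526.7 -243.5] 2
(558, -324) 2.0 [ 559.8 -322. ] 20
```

Emit:
move_arm --moves '[{"gripper": -1, "xyz": [-1, -6, 0], "angular": [0, 0, 0]}, {"gripper": -1, "xyz": [-2, -12, 0], "angular": [0, 0, 0]}, {"gripper": -1, "xyz": [-3, -18, 0], "angular": [0, 0, 0]}, {"gripper": -1, "xyz": [-4, -24, 0], "angular": [0, 0, 0]}, {"gripper": -1, "xyz": [-4, -30, 0], "angular": [0, 0, 0]}, {"gripper": -1, "xyz": [-5, -36, 0], "angular": [0, 0, 0]}, {"gripper": -1, "xyz": [-6, -42, 0], "angular": [0, 0, 0]}, {"gripper": -1, "xyz": [-7, -48, 0], "angular": [0, 0, 0]}, {"gripper": -1, "xyz": [-7, -53, 0], "angular": [0, 0, 0]}, {"gripper": -1, "xyz": [-7, -56, 0], "angular": [0, 0, 0]}]'

```text
clock: 26.4
position: [557.0, -308.5, 193.5]
ee_rot: [0.088, 0.996, 0.001, -0.002]
contact_force: [0.7, -0.2, 0.0]
gripper_width: 19.6
```

Emit:
move_arm --moves '[{"gripper": -1, "xyz": [0, -1, 0], "angular": [0, 0, 0]}, {"gripper": -1, "xyz": [0, -1, 0], "angular": [0, 0, 0]}]'

```text
clock: 26.65
position: [556.4, -316.2, 194.6]
ee_rot: [0.087, 0.996, 0.0, -0.001]
contact_force: [0.3, -0.0, -0.2]
gripper_width: 19.8
```

Run:
```python
from h import *
s=arm.read_state();print(s["position"],rel([560.5,-323,20.6]))
```

```text
[ 556.36122566 -316.24482286  194.56336986] [-0.57 -0.6  17.39]
```

Emit:
move_arm --moves '[{"gripper": -1, "xyz": [-0.5, -0.6, 4], "angular": [0, 0, 0]}, {"gripper": -1, "xyz": [-0.5, -0.6, 8], "angular": [0, 0, 0]}, {"gripper": -1, "xyz": [-0.5, -0.6, 11], "angular": [0, 0, 0]}, {"gripper": -1, "xyz": [-0.5, -0.6, 13], "angular": [0, 0, 0]}, {"gripper": -1, "xyz": [-0.5, -0.6, 13], "angular": [0, 0, 0]}, {"gripper": -1, "xyz": [-0.5, -0.6, 13], "angular": [0, 0, 0]}]'

```text
clock: 27.4
position: [561.9, -322.7, 67.0]
ee_rot: [0.086, 0.996, -0.0, 0.001]
contact_force: [0.5, 0.5, 0.0]
gripper_width: 19.6
```

Run:
```python
from h import *
s=arm.read_state();p=s["position"];print(p,rel([560.5,-323,20.6]),s["gripper_width"])
im,d=arm.get_image("side");c=proj("side",p);u,v=map(int,c)
cv2.imwrite("pics/r.png",cv2.resize(im[100:220,300:440],None,fx=4,fy=4,interpolation=cv2.INTER_CUBIC))
P=cloud("side",d,np.arange(300,440),np.arange(80,220));I=im[80:220,300:440].astype(int)
m=(I[...,2]-I[...,0]>30)&(P[...,2]>50)&(P[...,2]<150)&(np.hypot(P[...,0]-560,P[...,1]+323)<40);Q=P[m]
from scipy.optimize import least_squares
for a in range(55,100,10):
    q=Q[(Q[:,2]>a)&(Q[:,2]<a+10)]
    if len(q)>5: print(a,len(q),least_squares(lambda x:np.hypot(*(q[:,:2]-x).T)-11,q[:,:2].mean(0)+[5,-6]).x.round(1))
```

```text
[ 561.89956731 -322.65024844   66.98391709] [ 0.14 -0.06  4.64] 19.649959096783814
65 12 [ 560.9 -322.5]
75 18 [ 560.3 -323.1]
85 18 [ 560.9 -321.6]
95 20 [ 561.3 -321.5]
```

View pics/r.png

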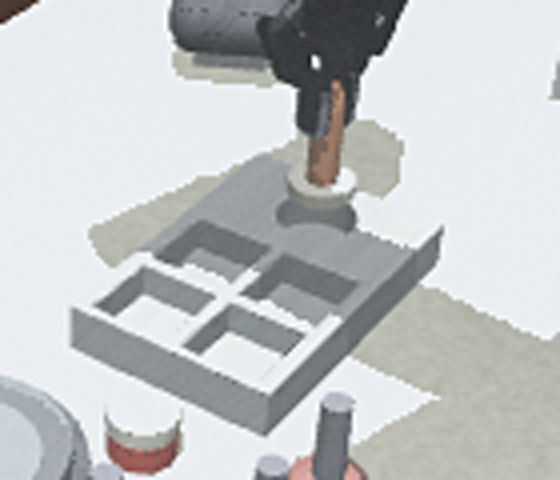

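The finger foot hangs directly over the round pocket (crop 320,190 above 315,215). Fitted axis (560.8,-322.3), pocket (559.6,-323.5). Lowering.

Emit:
move_arm --moves '[{"gripper": -1, "xyz": [0.1, -0.1, 1.5], "angular": [0, 0, 0]}, {"gripper": -1, "xyz": [0.1, -0.1, 3], "angular": [0, 0, 0]}, {"gripper": -1, "xyz": [0.1, -0.1, 4], "angular": [0, 0, 0]}, {"gripper": -1, "xyz": [0.1, -0.1, 4.4], "angular": [0, 0, 0]}, {"gripper": -1, "xyz": [0.1, -0.1, 4.4], "angular": [0, 0, 0]}]'

```text
clock: 28.08
position: [559.8, -324.1, 21.7]
ee_rot: [0.087, 0.996, -0.0, -0.0]
contact_force: [-0.1, -0.5, -0.2]
gripper_width: 19.6
```

Emit:
move_arm --moves '[{"gripper": -1, "xyz": [0, 0, 0.2], "angular": [0, 0, 0]}, {"gripper": -1, "xyz": [0, 0, 0.3], "angular": [0, 0, 0]}, {"gripper": -1, "xyz": [0, 0, 0.3], "angular": [0, 0, 0]}]'

```text
clock: 28.45
position: [560.5, -324.4, 20.6]
ee_rot: [0.087, 0.996, -0.0, 0.001]
contact_force: [-1.9, 0.5, 6.1]
gripper_width: 19.7
```

Emit:
move_arm --moves '[{"gripper": -0.5, "xyz": [0, 0, 0], "angular": [0, 0, 0]}, {"gripper": -0.2, "xyz": [0, 0, 0], "angular": [0, 0, 0]}, {"gripper": -0.1, "xyz": [0, 0, 0], "angular": [0, 0, 0]}, {"gripper": -0.1, "xyz": [0, 0, 0], "angular": [0, 0, 0]}, {"gripper": -0.1, "xyz": [0, 0, -3], "angular": [0, 0, 0]}, {"gripper": -0.1, "xyz": [0, 0, -7], "angular": [0, 0, 0]}, {"gripper": -0.1, "xyz": [0, 0, -12], "angular": [0, 0, 0]}, {"gripper": -0.1, "xyz": [0, 0, -15], "angular": [0, 0, 0]}, {"gripper": -0.1, "xyz": [0, 0, -15], "angular": [0, 0, 0]}]'

```text
clock: 29.58
position: [561.3, -324.6, 172.1]
ee_rot: [0.087, 0.996, -0.001, 0.003]
contact_force: [0.2, 0.1, -0.6]
gripper_width: 38.4
```

```bash
cat >> h.py <<'E'
from scipy.optimize import least_squares
def circ(q,r,off):
    return least_squares(lambda x:np.hypot(*(q-x).T)-r,q.mean(0)+off,loss="soft_l1",f_scale=2).x
def bottles(show=True):
    im,d=arm.get_image("side");U=np.arange(150,440);V=np.arange(120,340)
    P=cloud("side",d,U,V);I=im[120:340,150:440].astype(int)
    m=((I[...,2]-I[...,0]>25)&(P[...,2]>3)&(P[...,2]<60)).astype(np.uint8)
    n,L,st,_=cv2.connectedComponentsWithStats(m,connectivity=8)
    for i in range(1,n):
        if st[i,4]<60: continue
        Q=P[L==i];q=Q[(Q[:,2]<28)|(Q[:,1]<-130)]
        if len(q)<10: continue
        c=Q[:,:2].mean(0)
        cap=P[(P[...,2]>55)&(P[...,2]<105)&(np.hypot(P[...,0]-c[0]-8,P[...,1]-c[1]+8)<32)]
        cc=circ(cap[:,:2],9.5,np.array([5,-6])) if len(cap)>8 else None
        print("body px",st[i,:5],"zmax %.0f"%Q[:,2].max(),"body",circ(q[:,:2],25,np.array([8,-10])).round(1),"cap",None if cc is None else cc.round(1),len(cap),"captop %.0f"%(cap[:,2].max() if len(cap) else 0))
E
python3 - <<'E'
from h import *
bottles();print(arm.read_state()["position"])
im,d=arm.get_image("side")
P=cloud("side",d,np.arange(300,440),np.arange(80,220));I=im[80:220,300:440].astype(int)
m=(I[...,2]-I[...,0]>30)&(P[...,2]>30)&(P[...,2]<110)&(np.hypot(P[...,0]-560,P[...,1]+323)<40);Q=P[m]
for a in range(30,100,12):
    q=Q[(Q[:,2]>a)&(Q[:,2]<a+12)]
    if len(q)>5: print(a,len(q),circ(q[:,:2],11,np.array([5,-6])).round(1),Q[:,2].max())
E
```

```text
body px [226  28   9  12  73] zmax 59 body [ 567.2 -336.9] cap [ 558.6 -323.7] 115 captop 96
body px [177  89  18   9  96] zmax 25 body [541.1 -86.7] cap None 0 captop 0
body px [205  94  37  37 503] zmax 39 body [407.9 -47.3] cap [419. -80.] 106 captop 93
body px [165 112  22  21 228] zmax 39 body [488.1  25.4] cap [487.9  24.7] 140 captop 94
body px [135 130  19  10 106] zmax 24 body [536.5  76.6] cap None 0 captop 0
body px [159 142  24  21 267] zmax 47 body [444.8 103.8] cap [443.7 103.3] 158 captop 92
[ 560.03770625 -323.86784884  169.69417078]
30 15 [ 558.1 -325.7] 95.34503770429956
42 15 [ 559.2 -325.3] 95.34503770429956
54 21 [ 559.2 -325.3] 95.34503770429956
66 17 [ 560.1 -323.4] 95.34503770429956
78 30 [ 558.9 -326.7] 95.34503770429956
90 19 [ 555.  -330.7] 95.34503770429956
```

The finger stands upright in the pocket (top at 95 mm). Bottle2 has been knocked to (488,25). I'll get b3 and b4 from cap clusters.

```bash
cat >> h.py <<'E'
def caps():
    im,d=arm.get_image("side");U=np.arange(150,440);V=np.arange(110,340)
    P=cloud("side",d,U,V)
    m=((P[...,2]>50)&(P[...,2]<100)&(P[...,0]>380)&(P[...,0]<640)&(P[...,1]<150)&(P[...,1]>-290)).astype(np.uint8)
    n,L,st,_=cv2.connectedComponentsWithStats(m,connectivity=4)
    for i in range(1,n):
        if st[i,4]>25: Q=P[L==i];print("cap",circ(Q[:,:2],9.5,np.array([4,-5])).round(1),st[i,4],"top %.0f"%Q[:,2].max(), "lean",(circ(Q[Q[:,2]>72][:,:2],9.3,np.array([4,-5]))-circ(Q[Q[:,2]<=72][:,:2],9.7,np.array([4,-5]))).round(1))
E
python3 - <<'E'
from h import *
caps();print(rel([420,-98,170]),rel([421,-98,14]))
E
```

```text
h.py:21: RuntimeWarning: Mean of empty slice.
  return least_squares(lambda x:np.hypot(*(q-x).T)-r,q.mean(0)+off,loss="soft_l1",f_scale=2).x
  ret = um.true_divide(
Traceback (most recent call last):
  File "h.py", line 41, in caps
    if st[i,4]>25: Q=P[L==i];print("cap",circ(Q[:,:2],9.5,np.array([4,-5])).round(1),st[i,4],"top %.0f"%Q[:,2].max(), "lean",(circ(Q[Q[:,2]>72][:,:2],9.3,np.array([4,-5]))-circ(Q[Q[:,2]<=72][:,:2],9.7,np.array([4,-5]))).round(1))
                                                                                                                              ~~~~^^^^^^^^^^^^^^^^^^^^^^^^^^^^^^^^^^^^^^^^^
  File "h.py", line 21, in circ
    return least_squares(lambda x:np.hypot(*(q-x).T)-r,q.mean(0)+off,loss="soft_l1",f_scale=2).x
           ~~~~~~~~~~~~~^^^^^^^^^^^^^^^^^^^^^^^^^^^^^^^^^^^^^^^^^^^^^^^^^^^^^^^^^^^^^^^^^^^^^^
ValueError: Initial guess is outside of provided bounds
```

```bash
sed -i 's/    if st\[i,4\]>25: Q.*/XX/' h.py
python3 - <<'E'
s=open("h.py").read()
s=s.replace("XX","        if st[i,4]>25: Q=P[L==i];print('cap',circ(Q[:,:2],9.5,np.array([4,-5])).round(1),st[i,4],'z %.0f..%.0f'%(Q[:,2].min(),Q[:,2].max()),st[i,:2]+[150,110])")
s=s.replace("            if st[i,4]>25","        if st[i,4]>25");open("h.py","w").write(s)
E
python3 - <<'E'
from h import *
caps();print(rel([420,-98,170]),rel([421,-98,14]))
E
```

```text
cap [621.1  -3.4] 91 z 50..60 [282 195]
cap [420.3 -99.5] 146 z 50..92 [378 198]
cap [421.1 -33.3] 155 z 50..93 [362 214]
cap [487.7  25.1] 159 z 50..93 [322 216]
cap [443.4 103.2] 171 z 50..93 [316 246]
[17.58 19.8  -0.22] [17.44 19.81 15.38]
```

Emit:
move_arm --moves '[{"gripper": -0.1, "xyz": [4.4, 5, 0], "angular": [0, 0, 0]}, {"gripper": -0.1, "xyz": [8.8, 10, 0], "angular": [0, 0, 0]}, {"gripper": -0.1, "xyz": [13, 15, 0], "angular": [0, 0, 0]}, {"gripper": -0.1, "xyz": [17.5, 19.8, 0], "angular": [0, 0, 0]}, {"gripper": -0.1, "xyz": [17.5, 19.8, 0], "angular": [0, 0, 0]}, {"gripper": -0.1, "xyz": [17.5, 19.8, 5], "angular": [0, 0, 0]}, {"gripper": -0.1, "xyz": [17.5, 19.8, 8], "angular": [0, 0, 0]}, {"gripper": -0.1, "xyz": [17.5, 19.8, 8], "angular": [0, 0, 0]}]'

```text
clock: 30.78
position: [419.7, -99.1, 86.6]
ee_rot: [0.087, 0.996, -0.001, -0.003]
contact_force: [0.3, -0.3, 0.0]
gripper_width: 38.7
```

Run:
```python
from h import *
print(rel([421,-98.8,14]),arm.read_state()["position"])
```

```text
[-0.17  0.07  7.26] [419.73940706 -99.14683407  86.56670772]
```

Emit:
move_arm --moves '[{"gripper": -0.1, "xyz": [-0.1, 0, 3], "angular": [0, 0, 0]}, {"gripper": -0.1, "xyz": [-0.1, 0, 6], "angular": [0, 0, 0]}, {"gripper": -0.1, "xyz": [-0.1, 0, 7.2], "angular": [0, 0, 0]}, {"gripper": -0.1, "xyz": [-0.1, 0, 7.2], "angular": [0, 0, 0]}, {"gripper": -0.4, "xyz": [-0.1, 0, 7.2], "angular": [0, 0, 0]}, {"gripper": -1, "xyz": [-0.1, 0, 7.2], "angular": [0, 0, 0]}, {"gripper": -1, "xyz": [-0.1, 0, 7.2], "angular": [0, 0, 0]}, {"gripper": -1, "xyz": [-0.1, 0, 7.2], "angular": [0, 0, 0]}, {"gripper": -1, "xyz": [-0.1, 0, 7.2], "angular": [0, 0, 0]}]'

```text
clock: 31.9
position: [423.8, -98.8, 18.0]
ee_rot: [0.087, 0.996, 0.0, 0.001]
contact_force: [0.1, 0.6, 7.0]
gripper_width: 17.6
```

Emit:
move_arm --moves '[{"gripper": -1, "xyz": [0, 0, -2], "angular": [0, 0, 0]}, {"gripper": -1, "xyz": [0, 0, -6], "angular": [0, 0, 0]}, {"gripper": -1, "xyz": [0, 0, -11], "angular": [0, 0, 0]}, {"gripper": -1, "xyz": [0, 0, -14], "angular": [0, 0, 0]}, {"gripper": -1, "xyz": [0, 0, -14], "angular": [0, 0, 0]}]'

```text
clock: 32.52
position: [423.9, -98.5, 159.0]
ee_rot: [0.087, 0.996, 0.001, 0.003]
contact_force: [-0.8, 0.7, -1.3]
gripper_width: 17.4
```

Run:
```python
from h import *
print(rel([593.5,-243.5,24]),rel([592.5,-175.5,24]),arm.read_state()["position"])
```

```text
[-19.14 -11.37  13.58] [-17.87  -4.69  13.59] [423.91422436 -98.52109925 159.03101436]
```

Emit:
move_arm --moves '[{"gripper": -1, "xyz": [-5, -3, 0], "angular": [0, 0, 0]}, {"gripper": -1, "xyz": [-10, -6, 0], "angular": [0, 0, 0]}, {"gripper": -1, "xyz": [-15, -9, 0], "angular": [0, 0, 0]}, {"gripper": -1, "xyz": [-19.4, -11.3, 0], "angular": [0, 0, 0]}, {"gripper": -1, "xyz": [-19.4, -11.3, 0], "angular": [0, 0, 0]}, {"gripper": -1, "xyz": [-19.4, -11.3, 4], "angular": [0, 0, 0]}, {"gripper": -1, "xyz": [-19.4, -11.3, 8], "angular": [0, 0, 0]}, {"gripper": -1, "xyz": [-19.4, -11.3, 9], "angular": [0, 0, 0]}, {"gripper": -1, "xyz": [-19.4, -11.3, 9], "angular": [0, 0, 0]}]'

```text
clock: 33.65
position: [593.6, -243.4, 66.6]
ee_rot: [0.087, 0.996, -0.0, -0.001]
contact_force: [0.2, 0.4, -0.5]
gripper_width: 17.7
```

```bash
cat >> h.py <<'E'
def held(p,z0,r=25):
    "fit of the held bottle's body (pink) near gripper p with underside z0"
    im,d=arm.get_image("side");P=cloud("side",d,np.arange(150,460),np.arange(60,340));I=im[60:340,150:460].astype(int)
    m=(I[...,2]-I[...,0]>25)&(P[...,2]>z0)&(P[...,2]<z0+27)&(np.hypot(P[...,0]-p[0],P[...,1]-p[1])<45);q=P[m]
    print("held",len(q),circ(q[:,:2],r,np.array([8,-10])).round(1))
E
python3 - <<'E'
from h import *
s=arm.read_state();p=s["position"];print(p,rel([593.5,-243.5,28]));held(p,p[2]-18)
E
```

```text
[ 593.55391948 -243.36772064   66.57351112] [-0.   -0.01  3.86]h.py:21: RuntimeWarning: Mean of empty slice.
  return least_squares(lambda x:np.hypot(*(q-x).T)-r,q.mean(0)+off,loss="soft_l1",f_scale=2).x
  ret = um.true_divide(
Traceback (most recent call last):
  File "h.py", line 46, in held
    print("held",len(q),circ(q[:,:2],r,np.array([8,-10])).round(1))
                        ~~~~^^^^^^^^^^^^^^^^^^^^^^^^^^^^^
  File "h.py", line 21, in circ
    return least_squares(lambda x:np.hypot(*(q-x).T)-r,q.mean(0)+off,loss="soft_l1",f_scale=2).x
           ~~~~~~~~~~~~~^^^^^^^^^^^^^^^^^^^^^^^^^^^^^^^^^^^^^^^^^^^^^^^^^^^^^^^^^^^^^^^^^^^^^^
ValueError: Initial guess is outside of provided bounds
```

Run:
```python
from h import *
a=arm.get_image("side")[0][60:340,150:450]
b=arm.get_image("top")[0][120:300,260:500]
cv2.imwrite("pics/q.png",np.hstack([cv2.resize(a,(430,400)),cv2.resize(b,(370,400))]))
```

```text
(no output)
```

View pics/q.png

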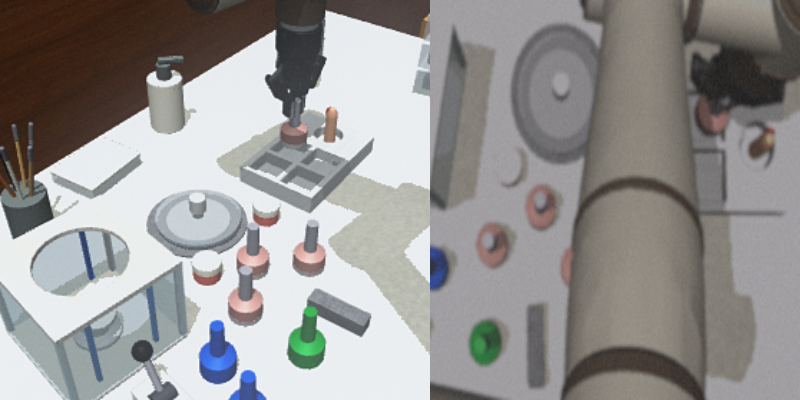

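The bottle hangs upright over the back pocket (crop 293,130), and the finger stands in the round pocket (330,125). The pink is shaded there, so I'll lower the threshold.

```bash
sed -i '/def held/,$ s/>25)/>10)/' h.py
python3 - <<'E'
from h import *
s=arm.read_state();p=s["position"];print(p,rel([593.5,-243.5,28]));held(p,p[2]-18)
E
```

```text
[ 595.37400213 -243.82956223   68.93281814] [0.2  0.   4.09]
held 98 [ 591.8 -244.1]
```

Emit:
move_arm --moves '[{"gripper": -1, "xyz": [-0.1, 0, 1.5], "angular": [0, 0, 0]}, {"gripper": -1, "xyz": [-0.1, 0, 3], "angular": [0, 0, 0]}, {"gripper": -1, "xyz": [-0.1, 0, 3.8], "angular": [0, 0, 0]}, {"gripper": -1, "xyz": [-0.1, 0, 4.1], "angular": [0, 0, 0]}, {"gripper": -1, "xyz": [-0.1, 0, 4.1], "angular": [0, 0, 0]}]'

```text
clock: 34.48
position: [594.9, -244.2, 28.2]
ee_rot: [0.086, 0.996, -0.001, -0.0]
contact_force: [-4.0, 3.1, 11.6]
gripper_width: 17.4
```

Emit:
move_arm --moves '[{"gripper": -0.5, "xyz": [0, 0, 0], "angular": [0, 0, 0]}, {"gripper": -0.1, "xyz": [0, 0, 0], "angular": [0, 0, 0]}, {"gripper": -0.1, "xyz": [0, 0, 0], "angular": [0, 0, 0]}, {"gripper": -0.1, "xyz": [0, 0, -3], "angular": [0, 0, 0]}, {"gripper": -0.1, "xyz": [0, 0, -8], "angular": [0, 0, 0]}, {"gripper": -0.1, "xyz": [0, 0, -13], "angular": [0, 0, 0]}, {"gripper": -0.1, "xyz": [0, 0, -13], "angular": [0, 0, 0]}]'

```text
clock: 35.35
position: [598.2, -244.8, 161.3]
ee_rot: [0.087, 0.996, -0.001, 0.005]
contact_force: [0.1, -0.8, -0.4]
gripper_width: 38.5
```

Run:
```python
from h import *
caps();print(rel([422,-33,85]),rel([422,-33,14]),arm.read_state()["position"])
```

```text
cap [ 591.4 -244.1] 118 z 50..100 [351 142]
cap [620.8  -3.6] 90 z 50..60 [282 195]
cap [421.  -33.6] 157 z 50..92 [362 214]
cap [487.9  25.1] 158 z 50..92 [322 216]
cap [443.6 103.2] 175 z 50..92 [316 246]
[20.86 17.76  7.21] [20.89 17.76 14.31] [ 596.27523877 -244.05703315  158.08868007]
```

Emit:
move_arm --moves '[{"gripper": -0.1, "xyz": [5, 4.4, 0], "angular": [0, 0, 0]}, {"gripper": -0.1, "xyz": [10, 8.8, 0], "angular": [0, 0, 0]}, {"gripper": -0.1, "xyz": [15, 13, 0], "angular": [0, 0, 0]}, {"gripper": -0.1, "xyz": [20.9, 17.8, 0], "angular": [0, 0, 0]}, {"gripper": -0.1, "xyz": [20.9, 17.8, 0], "angular": [0, 0, 0]}, {"gripper": -0.1, "xyz": [20.9, 17.8, 4], "angular": [0, 0, 0]}, {"gripper": -0.1, "xyz": [20.9, 17.8, 7], "angular": [0, 0, 0]}, {"gripper": -0.1, "xyz": [20.9, 17.8, 7], "angular": [0, 0, 0]}]'

```text
clock: 36.4
position: [417.2, -33.0, 83.3]
ee_rot: [0.087, 0.996, -0.001, -0.004]
contact_force: [-0.2, -1.0, 0.7]
gripper_width: 38.1
```

Run:
```python
from h import *
print(rel([422,-33.2,15]),arm.read_state()["position"])
```

```text
[-0.52  0.09  6.82] [417.23292323 -33.02223391  83.28299652]
```

Emit:
move_arm --moves '[{"gripper": -0.1, "xyz": [-0.2, 0, 3], "angular": [0, 0, 0]}, {"gripper": -0.1, "xyz": [-0.2, 0, 5.6], "angular": [0, 0, 0]}, {"gripper": -0.1, "xyz": [-0.2, 0, 6.8], "angular": [0, 0, 0]}, {"gripper": -0.1, "xyz": [-0.2, 0, 6.8], "angular": [0, 0, 0]}, {"gripper": -0.4, "xyz": [-0.2, 0, 6.8], "angular": [0, 0, 0]}, {"gripper": -1, "xyz": [-0.2, 0, 6.8], "angular": [0, 0, 0]}, {"gripper": -1, "xyz": [-0.2, 0, 6.8], "angular": [0, 0, 0]}, {"gripper": -1, "xyz": [-0.2, 0, 6.8], "angular": [0, 0, 0]}, {"gripper": -1, "xyz": [-0.2, 0, 6.8], "angular": [0, 0, 0]}]'

```text
clock: 37.52
position: [423.1, -32.5, 19.0]
ee_rot: [0.087, 0.996, 0.0, 0.001]
contact_force: [-1.0, -0.8, 6.5]
gripper_width: 17.3
```

Emit:
move_arm --moves '[{"gripper": -1, "xyz": [0, 0, -2], "angular": [0, 0, 0]}, {"gripper": -1, "xyz": [0, 0, -6], "angular": [0, 0, 0]}, {"gripper": -1, "xyz": [0, 0, -11], "angular": [0, 0, 0]}, {"gripper": -1, "xyz": [0, 0, -14], "angular": [0, 0, 0]}, {"gripper": -1, "xyz": [0, 0, -14], "angular": [0, 0, 0]}, {"gripper": -1, "xyz": [0, 0, -14], "angular": [0, 0, 0]}]'

```text
clock: 38.28
position: [420.9, -32.8, 156.8]
ee_rot: [0.087, 0.996, -0.0, -0.001]
contact_force: [-0.2, -0.3, -1.3]
gripper_width: 17.9
```

Run:
```python
from h import *
p=arm.read_state()["position"];print(rel([593.5,-175.5,70]),p);held(p,p[2]-18)
```

```text
[-19.5  -11.05   8.64] [420.88610863 -32.76693923 156.82172015]
held 165 [419.1 -33.2]
```

Emit:
move_arm --moves '[{"gripper": -1, "xyz": [-5, -3, 0], "angular": [0, 0, 0]}, {"gripper": -1, "xyz": [-10, -6, 0], "angular": [0, 0, 0]}, {"gripper": -1, "xyz": [-15, -9, 0], "angular": [0, 0, 0]}, {"gripper": -1, "xyz": [-19.6, -11, 0], "angular": [0, 0, 0]}, {"gripper": -1, "xyz": [-19.6, -11, 0], "angular": [0, 0, 0]}, {"gripper": -1, "xyz": [-19.6, -11, 4], "angular": [0, 0, 0]}, {"gripper": -1, "xyz": [-19.6, -11, 7.6], "angular": [0, 0, 0]}, {"gripper": -1, "xyz": [-19.6, -11, 8.6], "angular": [0, 0, 0]}, {"gripper": -1, "xyz": [-19.6, -11, 8.6], "angular": [0, 0, 0]}, {"gripper": -1, "xyz": [-19.6, -11, 8.6], "angular": [0, 0, 0]}]'

```text
clock: 39.58
position: [597.2, -175.0, 73.6]
ee_rot: [0.087, 0.996, -0.0, 0.001]
contact_force: [-0.3, 0.6, -1.5]
gripper_width: 17.5
```

Run:
```python
from h import *
p=arm.read_state()["position"];print(rel([594.3,-175.1,29]),p);held(p,p[2]-19)
```

```text
[ 0.29 -0.06  4.46] [ 597.17297333 -174.96382419   73.59235217]
held 106 [ 595.3 -175.8]
```

Emit:
move_arm --moves '[{"gripper": -1, "xyz": [0.25, 0, 1.5], "angular": [0, 0, 0]}, {"gripper": -1, "xyz": [0.25, 0, 3], "angular": [0, 0, 0]}, {"gripper": -1, "xyz": [0.25, 0, 4.1], "angular": [0, 0, 0]}, {"gripper": -1, "xyz": [0.25, 0, 4.4], "angular": [0, 0, 0]}, {"gripper": -1, "xyz": [0.25, 0, 4.4], "angular": [0, 0, 0]}]'

```text
clock: 40.25
position: [593.1, -175.5, 28.7]
ee_rot: [0.087, 0.996, -0.001, -0.001]
contact_force: [-2.5, -0.6, 6.9]
gripper_width: 17.6
```

Emit:
move_arm --moves '[{"gripper": -0.5, "xyz": [0, 0, 0], "angular": [0, 0, 0]}, {"gripper": -0.1, "xyz": [0, 0, 0], "angular": [0, 0, 0]}, {"gripper": -0.1, "xyz": [0, 0, 0], "angular": [0, 0, 0]}, {"gripper": -0.1, "xyz": [0, 0, -3], "angular": [0, 0, 0]}, {"gripper": -0.1, "xyz": [0, 0, -8], "angular": [0, 0, 0]}, {"gripper": -0.1, "xyz": [0, 0, -13], "angular": [0, 0, 0]}, {"gripper": -0.1, "xyz": [0, 0, -13], "angular": [0, 0, 0]}, {"gripper": -0.1, "xyz": [0, 0, -13], "angular": [0, 0, 0]}]'

```text
clock: 41.25
position: [593.1, -174.3, 157.4]
ee_rot: [0.087, 0.996, 0.0, -0.0]
contact_force: [0.1, -0.5, -0.3]
gripper_width: 38.2
```

Run:
```python
from h import *
caps();print(rel([488,25,85]),arm.read_state()["position"])
```

```text
cap [ 591.4 -244.4] 128 z 50..100 [351 141]
cap [ 591.5 -174.7] 126 z 51..100 [336 155]
cap [620.6  -3.5] 94 z 50..59 [282 195]
cap [487.7  24.9] 157 z 50..93 [322 216]
cap [443.4 103.2] 173 z 50..92 [316 246]
[13.75 17.81  7.19] [ 592.68801316 -174.31427644  156.54078456]
```

Emit:
move_arm --moves '[{"gripper": -0.1, "xyz": [3.5, 4.5, 0], "angular": [0, 0, 0]}, {"gripper": -0.1, "xyz": [7, 9, 0], "angular": [0, 0, 0]}, {"gripper": -0.1, "xyz": [10.5, 13.5, 0], "angular": [0, 0, 0]}, {"gripper": -0.1, "xyz": [13.7, 17.8, 0], "angular": [0, 0, 0]}, {"gripper": -0.1, "xyz": [13.7, 17.8, 0], "angular": [0, 0, 0]}, {"gripper": -0.1, "xyz": [13.7, 17.8, 4], "angular": [0, 0, 0]}, {"gripper": -0.1, "xyz": [13.7, 17.8, 7], "angular": [0, 0, 0]}, {"gripper": -0.1, "xyz": [13.7, 17.8, 7], "angular": [0, 0, 0]}, {"gripper": -0.1, "xyz": [13.7, 17.8, 7], "angular": [0, 0, 0]}]'

```text
clock: 42.42
position: [490.4, 24.1, 88.4]
ee_rot: [0.087, 0.996, -0.0, 0.0]
contact_force: [0.0, -0.9, 0.7]
gripper_width: 38.3
```

Run:
```python
from h import *
print(rel([488.5,25,15]),arm.read_state()["position"])
```

```text
[0.21 0.06 7.34] [490.41178368  24.06526108  88.38262044]
```

Emit:
move_arm --moves '[{"gripper": -0.1, "xyz": [0.2, 0.1, 3], "angular": [0, 0, 0]}, {"gripper": -0.1, "xyz": [0.2, 0.1, 6], "angular": [0, 0, 0]}, {"gripper": -0.1, "xyz": [0.2, 0.1, 7.2], "angular": [0, 0, 0]}, {"gripper": -0.1, "xyz": [0.2, 0.1, 7.2], "angular": [0, 0, 0]}, {"gripper": -0.4, "xyz": [0.2, 0.1, 7.2], "angular": [0, 0, 0]}, {"gripper": -1, "xyz": [0.2, 0.1, 7.2], "angular": [0, 0, 0]}, {"gripper": -1, "xyz": [0.2, 0.1, 7.2], "angular": [0, 0, 0]}, {"gripper": -1, "xyz": [0.2, 0.1, 7.2], "angular": [0, 0, 0]}, {"gripper": -1, "xyz": [0.2, 0.1, 7.2], "angular": [0, 0, 0]}]'

```text
clock: 43.55
position: [488.9, 26.1, 17.1]
ee_rot: [0.087, 0.996, 0.0, 0.001]
contact_force: [-0.6, 0.1, 6.8]
gripper_width: 17.2
```

Emit:
move_arm --moves '[{"gripper": -1, "xyz": [0, 0, -2], "angular": [0, 0, 0]}, {"gripper": -1, "xyz": [0, 0, -6], "angular": [0, 0, 0]}, {"gripper": -1, "xyz": [0, 0, -11], "angular": [0, 0, 0]}, {"gripper": -1, "xyz": [0, 0, -14], "angular": [0, 0, 0]}, {"gripper": -1, "xyz": [0, 0, -14], "angular": [0, 0, 0]}, {"gripper": -1, "xyz": [0, 0, -14], "angular": [0, 0, 0]}]'

```text
clock: 44.3
position: [486.5, 25.6, 154.7]
ee_rot: [0.087, 0.996, -0.0, -0.001]
contact_force: [0.8, -0.4, -1.3]
gripper_width: 17.7
```

Run:
```python
from h import *
p=arm.read_state()["position"];print(rel([525,-176,70]),p);held(p,p[2]-18)
```

```text
[ -7.32 -19.18   8.46] [486.51205635  25.62073933 154.6964905 ]
held 144 [485.4  25.1]
```

Emit:
move_arm --moves '[{"gripper": -1, "xyz": [-2, -5, 0], "angular": [0, 0, 0]}, {"gripper": -1, "xyz": [-4, -10, 0], "angular": [0, 0, 0]}, {"gripper": -1, "xyz": [-6, -15, 0], "angular": [0, 0, 0]}, {"gripper": -1, "xyz": [-7.3, -19.1, 0], "angular": [0, 0, 0]}, {"gripper": -1, "xyz": [-7.3, -19.1, 0], "angular": [0, 0, 0]}, {"gripper": -1, "xyz": [-7.3, -19.1, 4], "angular": [0, 0, 0]}, {"gripper": -1, "xyz": [-7.3, -19.1, 7.4], "angular": [0, 0, 0]}, {"gripper": -1, "xyz": [-7.3, -19.1, 8.4], "angular": [0, 0, 0]}, {"gripper": -1, "xyz": [-7.3, -19.1, 8.4], "angular": [0, 0, 0]}, {"gripper": -1, "xyz": [-7.3, -19.1, 8.4], "angular": [0, 0, 0]}]'

```text
clock: 45.6
position: [527.7, -174.8, 73.2]
ee_rot: [0.087, 0.996, -0.0, 0.001]
contact_force: [-0.2, 0.1, -1.0]
gripper_width: 17.3
```

Run:
```python
from h import *
p=arm.read_state()["position"];print(rel([525.7,-175.7,27]),p);held(p,p[2]-17)
```

```text
[ 0.19 -0.12  4.62] [ 527.70789844 -174.8209369    73.24129689]
held 98 [ 526.4 -175.8]
```

Emit:
move_arm --moves '[{"gripper": -1, "xyz": [0.2, -0.05, 1.5], "angular": [0, 0, 0]}, {"gripper": -1, "xyz": [0.2, -0.05, 3], "angular": [0, 0, 0]}, {"gripper": -1, "xyz": [0.2, -0.05, 4.2], "angular": [0, 0, 0]}, {"gripper": -1, "xyz": [0.2, -0.05, 4.6], "angular": [0, 0, 0]}, {"gripper": -1, "xyz": [0.2, -0.05, 4.6], "angular": [0, 0, 0]}]'

```text
clock: 46.28
position: [524.0, -175.4, 27.2]
ee_rot: [0.087, 0.996, -0.0, -0.001]
contact_force: [-4.3, -0.0, 11.0]
gripper_width: 17.4
```

Emit:
move_arm --moves '[{"gripper": -0.5, "xyz": [0, 0, 0], "angular": [0, 0, 0]}, {"gripper": -0.1, "xyz": [0, 0, 0], "angular": [0, 0, 0]}, {"gripper": -0.1, "xyz": [0, 0, 0], "angular": [0, 0, 0]}, {"gripper": -0.1, "xyz": [0, 0, -3], "angular": [0, 0, 0]}, {"gripper": -0.1, "xyz": [0, 0, -8], "angular": [0, 0, 0]}, {"gripper": -0.1, "xyz": [0, 0, -13], "angular": [0, 0, 0]}, {"gripper": -0.1, "xyz": [0, 0, -13], "angular": [0, 0, 0]}, {"gripper": -0.1, "xyz": [0, 0, -13], "angular": [0, 0, 0]}]'

```text
clock: 47.28
position: [523.9, -174.9, 155.4]
ee_rot: [0.087, 0.996, 0.0, -0.0]
contact_force: [-0.6, 0.8, -0.9]
gripper_width: 38.5
```

Run:
```python
from h import *
caps();print(rel([443.5,103.2,85]),arm.read_state()["position"])
```

```text
cap [ 591.1 -244.5] 118 z 50..100 [351 143]
cap [ 591.4 -174.6] 137 z 50..100 [336 153]
cap [ 522.8 -176.1] 132 z 50..100 [359 162]
cap [620.8  -3.2] 91 z 50..60 [282 195]
cap [443.6 103.2] 174 z 50..93 [316 246]
[12.69 26.    7.  ] [ 523.53574783 -174.91323106  154.65247045]
```

Emit:
move_arm --moves '[{"gripper": -0.1, "xyz": [2.6, 5.4, 0], "angular": [0, 0, 0]}, {"gripper": -0.1, "xyz": [5.2, 10.8, 0], "angular": [0, 0, 0]}, {"gripper": -0.1, "xyz": [7.8, 16.2, 0], "angular": [0, 0, 0]}, {"gripper": -0.1, "xyz": [10.4, 21.6, 0], "angular": [0, 0, 0]}, {"gripper": -0.1, "xyz": [12.7, 26, 0], "angular": [0, 0, 0]}, {"gripper": -0.1, "xyz": [12.7, 26, 0], "angular": [0, 0, 0]}, {"gripper": -0.1, "xyz": [12.7, 26, 4], "angular": [0, 0, 0]}, {"gripper": -0.1, "xyz": [12.7, 26, 6.8], "angular": [0, 0, 0]}, {"gripper": -0.1, "xyz": [12.7, 26, 6.8], "angular": [0, 0, 0]}, {"gripper": -0.1, "xyz": [12.7, 26, 6.8], "angular": [0, 0, 0]}]'

```text
clock: 48.58
position: [445.2, 102.6, 88.3]
ee_rot: [0.087, 0.996, -0.0, 0.0]
contact_force: [0.7, 0.5, 0.5]
gripper_width: 38.4
```

Run:
```python
from h import *
print(rel([444,103.2,15]),arm.read_state()["position"])
```

```text
[0.13 0.04 7.33] [445.15543154 102.64182008  88.3491869 ]
```

Emit:
move_arm --moves '[{"gripper": -0.1, "xyz": [0.1, 0, 3], "angular": [0, 0, 0]}, {"gripper": -0.1, "xyz": [0.1, 0, 6], "angular": [0, 0, 0]}, {"gripper": -0.1, "xyz": [0.1, 0, 7.2], "angular": [0, 0, 0]}, {"gripper": -0.1, "xyz": [0.1, 0, 7.2], "angular": [0, 0, 0]}, {"gripper": -0.4, "xyz": [0.1, 0, 7.2], "angular": [0, 0, 0]}, {"gripper": -1, "xyz": [0.1, 0, 7.2], "angular": [0, 0, 0]}, {"gripper": -1, "xyz": [0.1, 0, 7.2], "angular": [0, 0, 0]}, {"gripper": -1, "xyz": [0.1, 0, 7.2], "angular": [0, 0, 0]}, {"gripper": -1, "xyz": [0.1, 0, 7.2], "angular": [0, 0, 0]}]'

```text
clock: 49.7
position: [444.6, 103.7, 17.3]
ee_rot: [0.087, 0.996, 0.001, 0.001]
contact_force: [-1.1, 0.0, 7.0]
gripper_width: 17.3
```

Emit:
move_arm --moves '[{"gripper": -1, "xyz": [0, 0, -2], "angular": [0, 0, 0]}, {"gripper": -1, "xyz": [0, 0, -6], "angular": [0, 0, 0]}, {"gripper": -1, "xyz": [0, 0, -11], "angular": [0, 0, 0]}, {"gripper": -1, "xyz": [0, 0, -14], "angular": [0, 0, 0]}, {"gripper": -1, "xyz": [0, 0, -14], "angular": [0, 0, 0]}, {"gripper": -1, "xyz": [0, 0, -14], "angular": [0, 0, 0]}]'

```text
clock: 50.45
position: [442.3, 102.8, 154.9]
ee_rot: [0.087, 0.996, -0.0, -0.001]
contact_force: [0.9, -0.3, -1.3]
gripper_width: 17.6
```

Run:
```python
from h import *
p=arm.read_state()["position"];print(rel([526.5,-243.7,70]),p);held(p,p[2]-18)
```

```text
[-14.33 -32.65   8.48] [442.32971774 102.75788298 154.88143298]
held 165 [441.4 102.3]
```

Emit:
move_arm --moves '[{"gripper": -1, "xyz": [-2.4, -5.5, 0], "angular": [0, 0, 0]}, {"gripper": -1, "xyz": [-4.8, -11, 0], "angular": [0, 0, 0]}, {"gripper": -1, "xyz": [-7.2, -16.5, 0], "angular": [0, 0, 0]}, {"gripper": -1, "xyz": [-9.6, -22, 0], "angular": [0, 0, 0]}, {"gripper": -1, "xyz": [-12, -27.5, 0], "angular": [0, 0, 0]}, {"gripper": -1, "xyz": [-14.3, -32.6, 0], "angular": [0, 0, 0]}, {"gripper": -1, "xyz": [-14.3, -32.6, 0], "angular": [0, 0, 0]}, {"gripper": -1, "xyz": [-14.3, -32.6, 0], "angular": [0, 0, 0]}]'

```text
clock: 51.5
position: [526.6, -242.6, 153.9]
ee_rot: [0.088, 0.996, 0.0, -0.002]
contact_force: [-0.0, 0.8, -2.3]
gripper_width: 17.2
```

Emit:
move_arm --moves '[{"gripper": -1, "xyz": [0, 0, 3], "angular": [0, 0, 0]}, {"gripper": -1, "xyz": [0, 0, 6], "angular": [0, 0, 0]}, {"gripper": -1, "xyz": [0, 0, 8], "angular": [0, 0, 0]}, {"gripper": -1, "xyz": [0, 0, 8], "angular": [0, 0, 0]}, {"gripper": -1, "xyz": [0, 0, 8], "angular": [0, 0, 0]}]'

```text
clock: 52.12
position: [528.5, -242.1, 76.8]
ee_rot: [0.086, 0.996, -0.0, 0.001]
contact_force: [0.8, 0.8, -1.6]
gripper_width: 17.4
```

Run:
```python
from h import *
p=arm.read_state()["position"];print(rel([526.3,-243.7,27.3]),p);held(p,p[2]-17)
```

```text
[ 0.2  -0.19  4.95] [ 528.50172685 -242.10478831   76.79961793]
held 100 [ 527.7 -242.4]
```

Emit:
move_arm --moves '[{"gripper": -1, "xyz": [0.2, -0.15, 1.5], "angular": [0, 0, 0]}, {"gripper": -1, "xyz": [0.2, -0.15, 3], "angular": [0, 0, 0]}, {"gripper": -1, "xyz": [0.2, -0.15, 4.4], "angular": [0, 0, 0]}, {"gripper": -1, "xyz": [0.2, -0.15, 4.9], "angular": [0, 0, 0]}, {"gripper": -1, "xyz": [0.2, -0.15, 4.9], "angular": [0, 0, 0]}]'

```text
clock: 52.8
position: [525.1, -243.9, 27.4]
ee_rot: [0.087, 0.996, -0.0, -0.001]
contact_force: [-3.4, 0.8, 4.8]
gripper_width: 17.4
```

Emit:
move_arm --moves '[{"gripper": -0.5, "xyz": [0, 0, 0], "angular": [0, 0, 0]}, {"gripper": -0.1, "xyz": [0, 0, 0], "angular": [0, 0, 0]}, {"gripper": -0.1, "xyz": [0, 0, 0], "angular": [0, 0, 0]}, {"gripper": -0.1, "xyz": [0, 0, -3], "angular": [0, 0, 0]}, {"gripper": -0.1, "xyz": [0, 0, -8], "angular": [0, 0, 0]}, {"gripper": 0.2, "xyz": [0, 0, -13], "angular": [0, 0, 0]}, {"gripper": 0.2, "xyz": [0, 0, -13], "angular": [0, 0, 0]}, {"gripper": 0.2, "xyz": [0, 0, -13], "angular": [0, 0, 0]}]'

```text
clock: 53.8
position: [525.1, -243.6, 156.5]
ee_rot: [0.087, 0.996, 0.0, -0.0]
contact_force: [-0.3, 0.3, -0.1]
gripper_width: 51.0
```

Run:
```python
from h import *
caps()
print(rel([622,-4,85]),arm.read_state()["position"])
# cover knob (14..57 high) and hole centre fits
im,d=arm.get_image("side");P=cloud("side",d,np.arange(230,340),np.arange(150,260)).reshape(-1,3)
q=P[(P[:,2]>34)&(P[:,2]<62)&(np.hypot(P[:,0]-622,P[:,1]+4)<25)];print("knob",len(q),circ(q[:,:2],14,np.array([5,-6])).round(1))
P=cloud("side",d,np.arange(100,300),np.arange(170,330)).reshape(-1,3)
top=P[(abs(P[:,2]-150)<6)][:,:2]
R=[];c=np.array([586.,257.])
for dx in np.arange(-8,8.5,.5):
    for dy in np.arange(-8,8.5,.5): R.append(((np.hypot(*(top-c-[dx,dy]).T)<58).sum(),dx,dy))
R=np.array(R);m=R[:,0]<=R[:,0].min()+2;print("hole side",R[:,0].min(),c+R[m,1:].mean(0),m.sum())
d=arm.get_image("top")[1];P=cloud("top",d,np.arange(170,300),np.arange(110,220)).reshape(-1,3);top=P[(abs(P[:,2]-150)<6)][:,:2]
R=[]
for dx in np.arange(-8,8.5,.5):
    for dy in np.arange(-8,8.5,.5): R.append(((np.hypot(*(top-c-[dx,dy]).T)<58).sum(),dx,dy))
R=np.array(R);m=R[:,0]<=R[:,0].min()+2;print("hole top",len(top),R[:,0].min(),c+R[m,1:].mean(0),m.sum())
```

```text
cap [ 591.4 -244.6] 118 z 50..100 [351 143]
cap [ 524.3 -244.4] 119 z 50..100 [372 152]
cap [ 591.5 -174.6] 132 z 50..100 [336 155]
cap [ 523.1 -176.1] 123 z 50..100 [359 166]
cap [620.5  -3.2] 93 z 50..59 [282 195]
[-5.44 25.27  7.07] [ 524.70436783 -243.50613651  155.66629282]
knob 154 [623.6  -6.1]
hole side 0.0 [585.52083333 259.3125    ] 24
hole top 4164 0.0 [584.3125 257.1875] 48
```

All four bottles stand in pockets (tops at 100 mm). Now the cover goes back.

Emit:
move_arm --moves '[{"gripper": 0.2, "xyz": [-1.5, 6, 0], "angular": [0, 0, 0]}, {"gripper": 0.2, "xyz": [-3, 12, 0], "angular": [0, 0, 0]}, {"gripper": 0.2, "xyz": [-4.5, 18, 0], "angular": [0, 0, 0]}, {"gripper": 0.2, "xyz": [-5.5, 25.1, 0], "angular": [0, 0, 0]}, {"gripper": 0.2, "xyz": [-5.5, 25.1, 0], "angular": [0, 0, 0]}, {"gripper": 0.2, "xyz": [-5.5, 25.1, 5], "angular": [0, 0, 0]}, {"gripper": 0.2, "xyz": [-5.5, 25.1, 10], "angular": [0, 0, 0]}, {"gripper": 0.2, "xyz": [-5.5, 25.1, 10], "angular": [0, 0, 0]}, {"gripper": 0.2, "xyz": [-5.5, 25.1, 10], "angular": [0, 0, 0]}]'

```text
clock: 55.08
position: [624.5, -6.8, 58.4]
ee_rot: [0.087, 0.996, -0.0, 0.001]
contact_force: [0.6, 0.4, -0.6]
gripper_width: 51.3
```

Run:
```python
from h import *
print(rel([623,-5.3,-13]),arm.read_state()["position"])
```

```text
[0.19 0.12 7.14] [624.47862064  -6.7693428   58.37689087]
```

Emit:
move_arm --moves '[{"gripper": 0.2, "xyz": [0.1, 0.1, 3], "angular": [0, 0, 0]}, {"gripper": 0.2, "xyz": [0.1, 0.1, 6], "angular": [0, 0, 0]}, {"gripper": 0.2, "xyz": [0.1, 0.1, 7.1], "angular": [0, 0, 0]}, {"gripper": 0.2, "xyz": [0.1, 0.1, 7.1], "angular": [0, 0, 0]}, {"gripper": -0.3, "xyz": [0.1, 0.1, 7.1], "angular": [0, 0, 0]}, {"gripper": -1, "xyz": [0.1, 0.1, 7.1], "angular": [0, 0, 0]}, {"gripper": -1, "xyz": [0.1, 0.1, 7.1], "angular": [0, 0, 0]}, {"gripper": -1, "xyz": [0.1, 0.1, 7.1], "angular": [0, 0, 0]}, {"gripper": -1, "xyz": [0.1, 0.1, 7.1], "angular": [0, 0, 0]}]'

```text
clock: 56.2
position: [624.0, -4.8, -12.0]
ee_rot: [0.087, 0.996, 0.0, 0.002]
contact_force: [-0.4, 0.6, 6.0]
gripper_width: 26.6
```

Emit:
move_arm --moves '[{"gripper": -1, "xyz": [0, 0, -2], "angular": [0, 0, 0]}, {"gripper": -1, "xyz": [0, 0, -7], "angular": [0, 0, 0]}, {"gripper": -1, "xyz": [0, 0, -12], "angular": [0, 0, 0]}, {"gripper": -1, "xyz": [0, 0, -17], "angular": [0, 0, 0]}, {"gripper": -1, "xyz": [0, 0, -20.5], "angular": [0, 0, 0]}, {"gripper": -1, "xyz": [0, 0, -20.5], "angular": [0, 0, 0]}, {"gripper": -1, "xyz": [0, 0, -20.5], "angular": [0, 0, 0]}]'

```text
clock: 57.08
position: [621.3, -4.9, 189.6]
ee_rot: [0.087, 0.996, 0.0, -0.001]
contact_force: [0.4, 0.3, -1.7]
gripper_width: 26.4
```

```bash
cat >> h.py <<'E'
def knob(p,zc):
    "fit of held knob; its centre is at height zc"
    im,d=arm.get_image("side");P=cloud("side",d,np.arange(100,400),np.arange(60,330)).reshape(-1,3);h=P[:,2]-zc
    q=P[(abs(h+29)<5)&(np.hypot(P[:,0]-p[0],P[:,1]-p[1])<82)][:,:2]
    r=least_squares(lambda x:np.maximum(np.hypot(*(q-x).T)-72,0),q.mean(0))
    c=cv2.minEnclosingCircle(q.astype(np.float32));print("flange",len(q),c)
E
python3 - <<'E'
from h import *
s=arm.read_state();p=s["position"];print(p,s["gripper_width"],rel([588,258.5,150]),s["contact_force"]);knob(p,p[2]+55.5)
E
```

```text
[621.31704233  -4.91887388 189.58827197] 26.39201322437994 [ 7.85 25.36  3.98] [ 0.38238903  0.32789176 -1.70726302]
flange 1740 ((620.4473266601562, -3.8677079677581787), 73.22962188720703)
```

Emit:
move_arm --moves '[{"gripper": -1, "xyz": [1.6, 5, 0], "angular": [0, 0, 0]}, {"gripper": -1, "xyz": [3.2, 10, 0], "angular": [0, 0, 0]}, {"gripper": -1, "xyz": [4.8, 15, 0], "angular": [0, 0, 0]}, {"gripper": -1, "xyz": [6.4, 20, 0], "angular": [0, 0, 0]}, {"gripper": -1, "xyz": [7.9, 25.2, 0], "angular": [0, 0, 0]}, {"gripper": -1, "xyz": [7.9, 25.2, 0], "angular": [0, 0, 0]}, {"gripper": -1, "xyz": [7.9, 25.2, 2.5], "angular": [0, 0, 0]}, {"gripper": -1, "xyz": [7.9, 25.2, 4], "angular": [0, 0, 0]}, {"gripper": -1, "xyz": [7.9, 25.2, 4], "angular": [0, 0, 0]}, {"gripper": -1, "xyz": [7.9, 25.2, 4], "angular": [0, 0, 0]}]'

```text
clock: 58.38
position: [588.9, 256.5, 151.4]
ee_rot: [0.087, 0.996, 0.0, 0.0]
contact_force: [-0.1, -0.1, -1.7]
gripper_width: 26.3
```

Run:
```python
from h import *
s=arm.read_state();p=s["position"];print(p,rel([587,257.5,127]));knob(p,p[2]+55.5)
```

```text
[588.92008031 256.53108283 151.4298511 ] [0.21 0.06 2.44]
flange 3041 ((587.7879638671875, 255.73719787597656), 73.79087829589844)
```

Emit:
move_arm --moves '[{"gripper": -1, "xyz": [0.2, 0.15, 0], "angular": [0, 0, 0]}, {"gripper": -1, "xyz": [0.2, 0.15, 1], "angular": [0, 0, 0]}, {"gripper": -1, "xyz": [0.2, 0.15, 1.4], "angular": [0, 0, 0]}, {"gripper": -1, "xyz": [0.2, 0.15, 1.8], "angular": [0, 0, 0]}, {"gripper": -1, "xyz": [0.2, 0.15, 2.1], "angular": [0, 0, 0]}, {"gripper": -1, "xyz": [0.2, 0.15, 2.3], "angular": [0, 0, 0]}, {"gripper": -1, "xyz": [0.2, 0.15, 2.3], "angular": [0, 0, 0]}]'

```text
clock: 59.3
position: [586.6, 258.7, 127.8]
ee_rot: [0.087, 0.996, -0.0, -0.0]
contact_force: [-0.4, 0.0, -1.5]
gripper_width: 26.6
```

Emit:
move_arm --moves '[{"gripper": -1, "xyz": [0, 0, 0.15], "angular": [0, 0, 0]}, {"gripper": -1, "xyz": [0, 0, 0.2], "angular": [0, 0, 0]}, {"gripper": -1, "xyz": [0, 0, 0.2], "angular": [0, 0, 0]}]'

```text
clock: 59.68
position: [586.9, 258.8, 127.0]
ee_rot: [0.087, 0.996, 0.0, 0.001]
contact_force: [-2.5, -0.7, 4.4]
gripper_width: 26.5
```

Seated at the predicted height (127.0). Releasing.

Emit:
move_arm --moves '[{"gripper": -0.2, "xyz": [0, 0, 0], "angular": [0, 0, 0]}, {"gripper": 0.2, "xyz": [0, 0, 0], "angular": [0, 0, 0]}, {"gripper": 0.2, "xyz": [0, 0, 0], "angular": [0, 0, 0]}, {"gripper": 0.2, "xyz": [0, 0, -3], "angular": [0, 0, 0]}, {"gripper": 0.2, "xyz": [0, 0, -8], "angular": [0, 0, 0]}, {"gripper": 0.2, "xyz": [0, 0, -13], "angular": [0, 0, 0]}, {"gripper": 0.2, "xyz": [0, 0, -18], "angular": [0, 0, 0]}, {"gripper": 0.2, "xyz": [0, 0, -18], "angular": [0, 0, 0]}]'

```text
clock: 60.68
position: [588.6, 259.5, 311.5]
ee_rot: [0.087, 0.996, 0.003, 0.004]
contact_force: [-0.9, -0.1, -1.0]
gripper_width: 51.2
```

Run:
```python
from h import *
print(arm.read_state()["position"],arm.read_state()["clock"]);caps()
im,d=arm.get_image("side")
P=cloud("side",d,np.arange(120,300),np.arange(170,330)).reshape(-1,3)
q=P[(P[:,2]>190)&(P[:,2]<204)&(np.hypot(P[:,0]-587,P[:,1]-258)<18)];print("knob top",len(q),np.median(q,axis=0).round(1))
for n in range(4):
    a=n*np.pi/2;c=np.array([586.5+64*np.cos(a),258+64*np.sin(a)]);r=P[(np.hypot(*(P[:,:2]-c).T)<7)&(P[:,2]>130)];print("flange z",len(r),np.median(r[:,2]).round(1) if len(r) else None)
cv2.imwrite("pics/end.png",cv2.resize(im[80:360,150:450],None,fx=2,fy=2,interpolation=cv2.INTER_CUBIC))
```

```text
[588.56072063 259.5030797  311.51114823] 60.675
cap [ 591.2 -244. ] 121 z 51..100 [351 142]
cap [ 524.7 -243.7] 128 z 50..100 [372 151]
cap [ 591.1 -174.8] 129 z 51..100 [336 155]
cap [ 522.8 -175.8] 130 z 50..100 [358 164]
knob top 172 [583.5 260.6 195.8]
flange z 31 156.2
flange z 40 156.1
flange z 40 156.0
flange z 25 156.4
```

View pics/end.png

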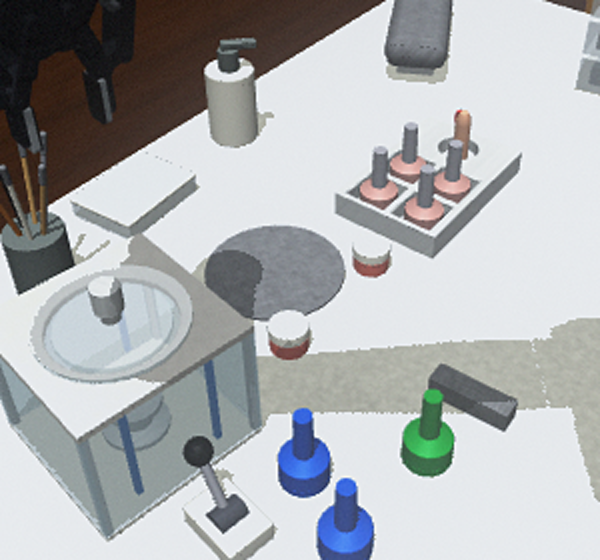

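The final view shows the cover level on the port (105,325), four bottles and the finger upright in the tray, jars in place, and the switch leaning towards the hood (198,450).

```bash
python3 -c "
from bench import arm
print(arm.job_done())"
```

```text
the job is handed in; nothing more can be done
None
```

The job is done and handed in at about 61 s of the 210 s allowed, with every step done in the order asked; the hand-in gives no verdict.

**Last checks:**
- **Switch:** it leans towards the hood. It was pushed to its end stop, which took about 23 N. The ball travelled about 60 mm rather than the 67 mm of a full 1.0 rad swing. With the measured heights, that fits a start nearer 0.4 rad than 0.5.
- **Cover:** the flange measured 156.0–156.4 mm high at four points all round, and the knob top 195.8 mm. That matches a fully seated cover.
- **Finger:** it stands upright in the round pocket, with its top at about 95 mm as expected.
- **Bottles:** all four stand in separate square pockets with their tops at 100 mm as expected. One was knocked aside during the run (bottle2, by my numbering), and I found it again before picking it up.
- **Bystanders:** the gel jars and the blue and green look-alikes look unmoved in the final view.

**Disagreement found:** the fingertips sit 39 mm higher than the reported tool position. Because of this, my first two pushes at the switch passed over the ball without touching it. I measured the offset by touching the mat and corrected for it in every later move.

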